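# Set out the plating workplace around the tube racks

## Task

Set out the bench for plating: stand the amber bottle midway between the yellow tube rack and the green block, put the blue-lidded dish centred in front of the yellow rack's long side (the side towards the robot) with a gap of about 20 mm, stack the red-lidded dish squarely on top of the blue one, and stand the orange cup centred behind the green block's long side (the side away from the robot) with a gap of about 20 mm. Keep the bottle and cup upright, set everything down gently without dropping it, and let go. Leave the white-lidded dish and the small grey tip box where they are.

Things in the scene. Friction and masses are not known exactly. Their poses are not given: they have to be found in the camera images.
- bottle_center (a point): Centre of the amber bottle with a paper label and a white cap: upright, 92 mm tall in all; straight body of diameter 48 mm up to 62 mm above its underside, cap of diameter 30 mm at the top; point on its axis half-way up (46 mm), z up. About 140 g.
- blue_dish_center (a point): Centre of a closed petri dish with a blue lid: a solid flat disc, diameter 60 mm, height 15 mm, standing flat on the bench at the start; point half-way up (7.5 mm above its underside), z up. About 40 g.
- red_dish_center (a point): Centre of a closed petri dish with a red lid: a solid flat disc, diameter 60 mm, height 15 mm, standing flat on the bench at the start; point half-way up (7.5 mm above its underside), z up. About 40 g.
- cup_center (a point): Centre of the orange cup: upright open cylinder, outer diameter 56 mm, 70 mm tall, wall 3 mm; point on its axis half-way up (35 mm), z up. About 60 g.
- yellow_rack: Yellow open-frame tube rack with three rows of holes, some filled with white tubes, fixed: 50 mm (its x) by 110 mm (its y, long side) by 51 mm tall. Origin at the centre of its underside on the bench; x points away from the robot (its back), so its front is at -x; turned up to 0.25 rad.
- green_block: Green cooling block with a drilled metal top, fixed: 50 mm (its x) by 110 mm (its y, long side) by 51 mm tall. Origin at the centre of its underside; x points away from the robot (its back); turned up to 0.25 rad.
- mat: Black flat strip on the bench under the rack and the block, 110 by 440 mm and under 1 mm thick (things on it stand at bench height). Its origin, at its centre, is the point midway between the rack and the block, whose centres are 300 mm apart along its y.
- white_dish_center (a point): Centre of a closed petri dish with a white lid: a solid flat disc, diameter 60 mm, height 15 mm, standing flat on the bench at the start; point half-way up (7.5 mm above its underside), z up. About 40 g. To be left alone.
- tip_box_center (a point): Centre of the small closed tip box, grey with a white lid: 56 by 56 mm, 50 mm tall; point half-way up (25 mm). To be left alone.

How it is judged:
By the outcome, as a careful person would: the job done as asked, in the order asked, and still so for the second after the job is handed in, with the robot touching nothing.
It also fails if it takes over 102 s, if anything falls off the work surface, if the arm or the gripper's body presses on something with over 40 N, if the wrist force passes 120 N, or if a joint passes its speed limit or range.

## Robot

A 7-joint arm with a two-finger parallel gripper is mounted at the origin on the work surface. World frame = base frame: x ahead of the robot, y to its left, z up, the work surface at z = 0. Lengths are in m, angles in rad, forces in N, time in s.
With the tool pointing down it reaches from about 0.4 to 0.85 m from the base axis. Payload 4.5 kg.
Tool frame: the origin (TCP) lies midway between the tips of the shut fingers; the grasp point (between the pads) lies 19 mm behind it (r.hold_point_z is the distance from the TCP to the grasp point, in m); z points along the fingers, y is the direction in which the jaws open and shut (so a half turn about z gives the same grasp; the last joint's range is limited). The gripper opens to 88 mm and grips with 3 to 60 N. Pads are 18 mm wide; open, the fingers measure 123 mm over their backs; the gripper's body (75 mm by 187 mm) begins 45 mm behind the grasp point.
Start: joints at [1.158, 0.689, -0.195, 1.565, 0.157, 0.902, -0.215], TCP at [0.27, -0.564, 0.239] pointing down, gripper open.
Joint ranges: [-3.01, 3.01], [-0.46, 2.08], [-1.47, 1.51], [0.13, 2.56], [-1, 4.14], [0.04, 2.09], [-2.66, 2.66]. Speed limits (rad/s): [2.57, 2.57, 3.14, 3.14, 3.14, 3.14, 3.14].

## Interface

Orientations are given as a unit quaternion [x, y, z, w].
In Python, from plant import r gives the robot as it stands. The module is installed in compiled form; this text tells all that it offers.
- The arm moves only by the tool move_arm, never from a script. Its arguments are lists of equal length, an entry for each row: "turn": the turn, a rotation vector about the tool's x, y, z in units of 2 pi rad (1.0 is 2 pi rad), a list of three; "dp": the shift along the tool's x, y, z in units of 2.5 cm (1.0 is 2.5 cm), a list of three; "jaw": the closure, from -1 (fully open) to 1 (shut), so that 0 is half open. In form: {"turn": [[wx, wy, wz], ...], "dp": [[x, y, z], ...], "jaw": [jaw, ...]}. A call has 1 to 10 rows; each row shifts and turns the commanded pose from where the row before left it, along the tool's axes as they then stand; what a row does not reach is not made up. A row lasts 1/12 s, in which the tool goes at most 41.7 mm and 7.16 degrees, less where a joint would pass 70% of its speed; a pose out of reach is approached as far as the arm can. A call with a number of a shift or a turn outside -1 to 1 is refused whole. A call with a gripper value outside its range is refused whole. The fingers move at their own pace and stop on an object; "newtons" is the grip in N (left out, the last holds). Time passes only in rows, so rows that do not move let the fingers close. It gives the time, the measured TCP pose, the force and the opening at its end, in the units of the state.
- r.get_state(): the state, without advancing time (a new reading comes with each control period).
- r.snapshot(name): name is "scene" or "top"; returns a dict with "frame" (400x640x3 uint8, blue, green, red), "mtx" (3x3 intrinsics, pixels), "k1" (the pictures are not rectified: a ray, as slopes to the right and down, at radius r is drawn at 1 + k1 r^2 times it, then the intrinsics apply), "origin" and "orientation" of the camera in the world. Camera axes: x right, y up, looking along -z (the intrinsics and any distortion apply to the point x, -y, -z); pixel columns grow to the right and rows downward; lengths in m; the calibration is good to about 2 mm. A picture is of the moment at which its call begins. There is no depth.
- r.finish_job(): hands the job in, once; it reports no verdict.
The state is a dict: "clock": time; "q": joint angles; "qd": joint speeds; "joint_torque": joint torques, N m; "tool_pos": TCP position; "eef_rot": TCP orientation; "contact_force": force on the tool from outside, world axes, zero at the start; "moment": the same for the moment, N m; "opening": opening from 0.0 (shut) to 1.0 (fully open).
Only numpy, scipy, OpenCV 4.12 (cv2) and the standard library are available. Lean on these libraries where they do the work, as an engineer would, in place of code of your own. Each camera call takes 0.05 s, during which the arm holds its last target.

## Working session

There is one attempt and no reset: what is moved stays moved. The work goes in short steps, Python scripts to look and compute and a tool call to move; the robot and the scene stay as the last step left them, time stands still between calls to the robot, and variables do not carry over. Pictures are saved under pics/ and viewed, and the job is handed in when it is done.

Besides the shell and the picture viewer there is one more tool, called after ">>>" by a JSON object that holds its "fn" and its "kwargs", one argument or row to a line. move_arm: Moves the arm, as the interface text tells. Shifts and turns lie within -1 to 1; 1 stands for 2.5 cm of shift or 2 pi rad of turn. Its arguments: {"type":"object","properties":{"turn":{"type":"array","items":{"type":"array","items":{"type":"number","minimum":-1,"maximum":1}}},"dp":{"type":"array","items":{"type":"array","items":{"type":"number","minimum":-1,"maximum":1}}},"jaw":{"type":"array","items":{"type":"number"}},"newtons":{"type":"number"}},"required":["turn","dp","jaw"]}

```bash
mkdir -p pics; python3 - <<'E'
from plant import r
import cv2
print(r.get_state(), r.hold_point_z)
for n in("scene","top"):
    s=r.snapshot(n); cv2.imwrite(f"pics/{n}0.png",s["frame"])
    print(n,s["mtx"],s["k1"],s["origin"],s["orientation"])
E
```

```text
{'clock': 0.0, 'q': array([ 1.15781857,  0.68993917, -0.19448317,  1.56630169,  0.15734703,
        0.90249884, -0.21509436]), 'qd': array([ 0.00031173,  0.00137234,  0.00081628, -0.00072654,  0.00107219,
        0.00124482, -0.0004567 ]), 'joint_torque': array([-2.20872180e-04, -5.27551746e+01, -1.26656268e+00, -1.53425735e+01,
       -5.25402557e-02,  6.64131498e-03,  1.62667666e-04]), 'tool_pos': array([ 0.26970763, -0.56314131,  0.23794851]), 'eef_rot': array([ 9.75141923e-01,  2.21579467e-01, -2.83946683e-04, -8.29625822e-04]), 'contact_force': array([ 0.06003254, -0.43592471,  0.83341737]), 'moment': array([-0.05182177,  0.02165593,  0.00229941]), 'opening': 1.0008905383369415} 0.0187
scene [[383.10606869   0.         323.25797694]
 [  0.         383.10606869 203.21379942]
 [  0.           0.           1.        ]] -0.04513015998563492 [1.23481256 0.07389509 0.51173567] [0.31151538 0.34925788 0.64636714 0.60264967]
top [[407.11992958   0.         325.40474798]
 [  0.         407.11992958 201.44122339]
 [  0.           0.           1.        ]] -0.0848453925568557 [0.51412271 0.00118714 1.06934744] [-0.01531024  0.0166271   0.71093984 -0.70288953]
```

View pics/scene0.png

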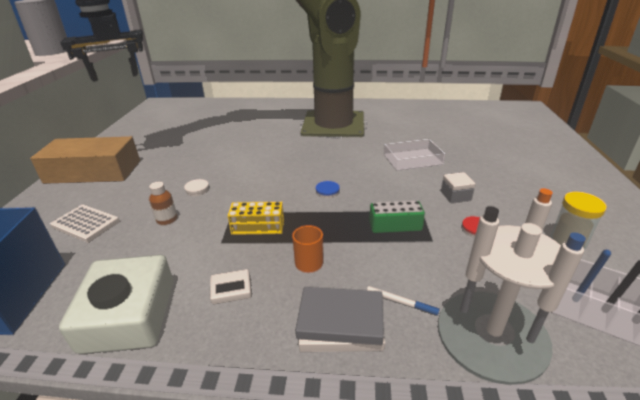

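View pics/top0.png

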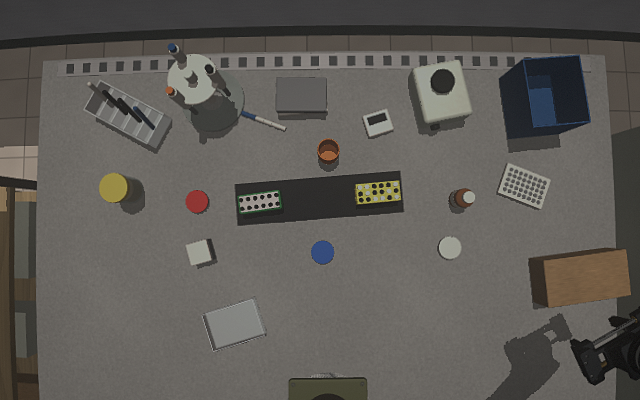

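The top view has x up and y to the left. It shows the green block at about (260,202), the yellow rack at (378,191), the bottle at (463,198), the blue dish at (322,252), the red dish at (197,202), the cup at (328,152), the white dish at (450,248) and the tip box at (200,252).

```bash
cat > h.py <<'E'
from plant import r
import cv2, numpy as np
from scipy.spatial.transform import Rotation as R
def rays(s,px):
    px=np.asarray(px,float).reshape(-1,1,2)
    u=cv2.undistortPoints(px,s["mtx"],np.array([s["k1"],0,0,0,0.])).reshape(-1,2)
    d=np.c_[u[:,0],-u[:,1],-np.ones(len(u))]
    return R.from_quat(s["orientation"]).apply(d)
def cast(s,px,z):
    d=rays(s,px); o=np.asarray(s["origin"]); return o+d*((z-o[2])/d[:,2])[:,None]
def proj(s,P):
    c=R.from_quat(s["orientation"]).inv().apply(np.atleast_2d(P)-s["origin"])
    c=c*[1,-1,-1]
    return cv2.projectPoints(c.reshape(-1,1,3),np.zeros(3),np.zeros(3),s["mtx"],np.array([s["k1"],0,0,0,0.]))[0].reshape(-1,2)
def mask(s,lo,hi,box=None):
    m=cv2.inRange(cv2.cvtColor(s["frame"],cv2.COLOR_BGR2HSV),np.array(lo),np.array(hi))
    if box:
        k=np.zeros_like(m);x0,y0,x1,y1=box;k[y0:y1,x0:x1]=255;m&=k
    return m
def big(m):
    c,_=cv2.findContours(m,cv2.RETR_EXTERNAL,cv2.CHAIN_APPROX_NONE)
    return max(c,key=cv2.contourArea) if c else None
def circ(s,c,z):
    "circle fit of contour rays on plane z"
    P=cast(s,c.reshape(-1,2),z)[:,:2]
    e=cv2.minEnclosingCircle((P*1000).astype(np.float32)); 
    A=np.c_[2*P,np.ones(len(P))];b=(P**2).sum(1);x=np.linalg.lstsq(A,b,rcond=None)[0]
    return x[:2],np.sqrt(x[2]+x[0]**2+x[1]**2),np.array(e[0])/1000,e[1]/1000
E
python3 - <<'E'
from h import *
np.set_printoptions(precision=4,suppress=True)
t=r.snapshot("top"); s=r.snapshot("scene")
hsv=cv2.cvtColor(t["frame"],cv2.COLOR_BGR2HSV); hs=cv2.cvtColor(s["frame"],cv2.COLOR_BGR2HSV)
for n,p in dict(mat=(320,198),yel=(358,182),grn=(239,203),cup=(328,145),cupin=(328,155),cap=(468,198),bot=(457,198),blue=(322,252),red=(197,202),bench=(300,300),white=(450,248),tip=(200,252)).items(): print(n,hsv[p[1],p[0]])
for n,p in dict(blue=(327,188),red=(472,225),cup=(308,255),cap=(157,188),bot=(163,205)).items(): print('s',n,hs[p[1],p[0]])
big_=cv2.resize(t["frame"][130:270,170:490],None,fx=2.5,fy=2.5,interpolation=cv2.INTER_CUBIC)
cv2.imwrite("pics/z1.png",big_)
cv2.imwrite("pics/z2.png",cv2.resize(s["frame"][160:290,130:510],None,fx=2.1,fy=2.1,interpolation=cv2.INTER_CUBIC))
E
```

```text
mat [10 17 45]
yel [150  11  45]
grn [ 64  98 107]
cup [ 10 137  91]
cupin [ 12 156 152]
cap [ 35  19 158]
bot [ 11 126  89]
blue [110 147 123]
red [  1 163 144]
bench [ 19  19 109]
white [ 35  19 158]
tip [ 35  19 159]
s blue [111 167 173]
s red [  1 186 201]
s cup [ 11 182 154]
s cap [ 12  34 185]
s bot [ 10 120 104]
```

View pics/z1.png

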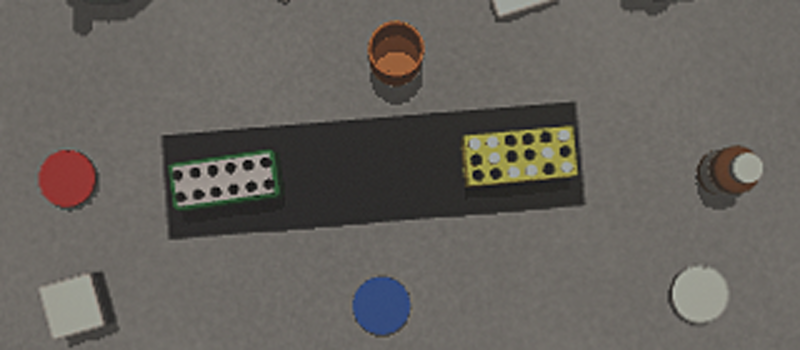

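View pics/z2.png

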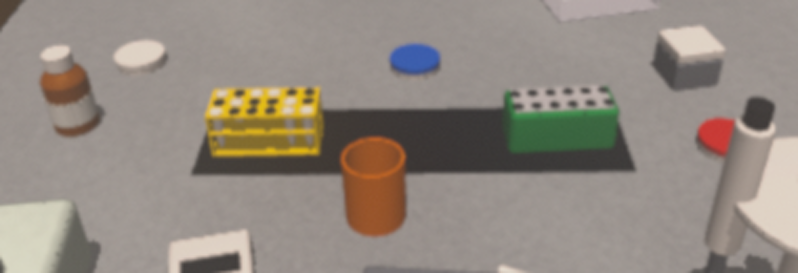

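The zoomed crops show every object clearly. In the top view the red, blue and white tops and the cup rim are full circles. The rack and block tops are rectangles turned slightly.

```bash
cat > meas.py <<'E'
from h import *
np.set_printoptions(precision=4,suppress=True)
t=r.snapshot("top"); s=r.snapshot("scene")
def rect(c,z):
    P=(cast(t,c.reshape(-1,2),z)[:,:2]*1000).astype(np.float32)
    (cx,cy),(w,h),a=cv2.minAreaRect(P)
    if w>h: a=a-90   # angle of short side... report long axis dev from y
    a=(a+45)%90-45
    return np.array([cx,cy])/1000,(w,h),np.deg2rad(a)
K=np.ones((3,3),np.uint8)
m=mask(t,(0,0,0),(180,80,60),(225,165,410,230)); 
m=mask(t,(0,0,0),(180,255,62),(225,165,410,230))|mask(t,(20,60,0),(90,255,255),(225,165,410,230)); m=cv2.morphologyEx(m,cv2.MORPH_CLOSE,np.ones((9,9)))
print("mat",rect(big(m),0.0))
m=cv2.morphologyEx(mask(t,(22,90,70),(36,255,255),(345,170,412,215)),cv2.MORPH_CLOSE,np.ones((7,7)))
print("yel",rect(big(m),0.051))
m=cv2.morphologyEx(mask(t,(45,60,50),(90,255,255),(225,180,300,225)),cv2.MORPH_CLOSE,np.ones((7,7)))
print("grn",rect(big(m),0.051))
for n,lo,hi,bt,bs,z in [("blue",(100,80,60),(125,255,255),(230,225,400,290),(260,170,360,205),.015),("red",(0,90,60),(5,255,255),(170,170,230,230),None,.015),
  ("cup",(4,80,50),(20,255,255),(300,130,360,175),None,.07)]:
    c=big(mask(t,lo,hi,bt)); print(n,circ(t,c,z))
    if bs: print(n,"scene",circ(s,big(mask(s,lo,hi,bs)),z))
c=big(mask(t,(0,0,140),(180,40,255),(430,230,475,265))); print("white",circ(t,c,.015))
c=big(mask(t,(0,0,120),(180,45,255),(458,185,482,212))); print("cap",circ(t,c,.092))
c=big(mask(t,(0,0,140),(180,40,255),(180,235,220,270))); print("tip",rect(c,.05))
c=big(mask(s,(0,0,150),(180,50,255),(145,178,172,195)));
# cap in scene: top ellipse
print("cap scene bbox",cv2.boundingRect(c))
E
python3 meas.py
```

```text
mat (array([0.5835, 0.0173]), (133.53717041015625, 438.1025390625), np.float64(0.07045359374290999))
yel (array([ 0.5826, -0.1314]), (51.2615852355957, 114.98785400390625), np.float64(0.08483440563560728))
grn (array([0.5616, 0.1652]), (48.73006820678711, 108.83966064453125), np.float64(0.129779335318492))
blue (array([0.4318, 0.009 ]), np.float64(0.028528076673179525), array([0.432 , 0.0089]), 0.02960649299621582)
blue scene (array([0.4369, 0.0104]), np.float64(0.02978725718758651), array([0.437 , 0.0103]), 0.03199142456054688)
red (array([0.567 , 0.3366]), np.float64(0.0291367567129519), array([0.5672, 0.3367]), 0.03026389694213867)
cup (array([ 0.6851, -0.0086]), np.float64(0.029180783599358426), array([ 0.6843, -0.0076]), 0.032587718963623044)
white (array([ 0.4387, -0.3232]), np.float64(0.027667437343874664), array([ 0.439 , -0.3233]), 0.02906391716003418)
cap (array([ 0.5658, -0.3495]), np.float64(0.013719878823672116), array([ 0.5656, -0.3497]), 0.014986111640930175)
tip (array([0.4361, 0.3208]), (52.68496322631836, 54.065670013427734), np.float64(0.2874881398055129))
cap scene bbox (145, 178, 27, 17)
```

```bash
cat > ov.py <<'E'
from h import *
import sys
def box(c,a,lx=.05,ly=.11,h=.051):
    Rm=np.array([[np.cos(a),-np.sin(a)],[np.sin(a),np.cos(a)]])
    q=np.array([[-1,-1],[1,-1],[1,1],[-1,1]])*[lx/2,ly/2]
    P=q@Rm.T+c
    return np.r_[np.c_[P,np.full(4,0.)],np.c_[P,np.full(4,h)]]
def ring(c,rad,z):
    th=np.linspace(0,2*np.pi,40); return np.c_[c[0]+rad*np.cos(th),c[1]+rad*np.sin(th),np.full(40,z)]
def overlay(s,items,crop,f):
    x0,y0,x1,y1=crop; im=cv2.resize(s["frame"][y0:y1,x0:x1],None,fx=f,fy=f,interpolation=cv2.INTER_CUBIC)
    for P in items:
        p=((proj(s,P)+.5-[x0,y0])*f).astype(np.int32); cv2.polylines(im,[p],True,(255,0,255),1)
    return im
E
python3 - <<'E'
from ov import *
t=r.snapshot("top"); s=r.snapshot("scene")
Y=box((.5826,-.1314),.085);G=box((.5616,.1652),.13);M=box((.5721,.0169),.0705,.11,.44)
it=[Y[4:],G[4:],Y[:4],G[:4],M[:4],ring((.4325,.009),.03,.015),ring((.567,.3367),.03,.015),ring((.6848,-.008),.028,.07),ring((.6848,-.008),.028,0),ring((.5657,-.3496),.015,.092),ring((.5657,-.3496),.024,.0),ring((.5657,-.3496),.024,.062)]
cv2.imwrite("pics/o1.png",overlay(t,it,(180,130,490,280),2.58)); cv2.imwrite("pics/o2.png",overlay(s,it,(130,160,500,280),2.15))
E
```

```text
(no output)
```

View pics/o1.png

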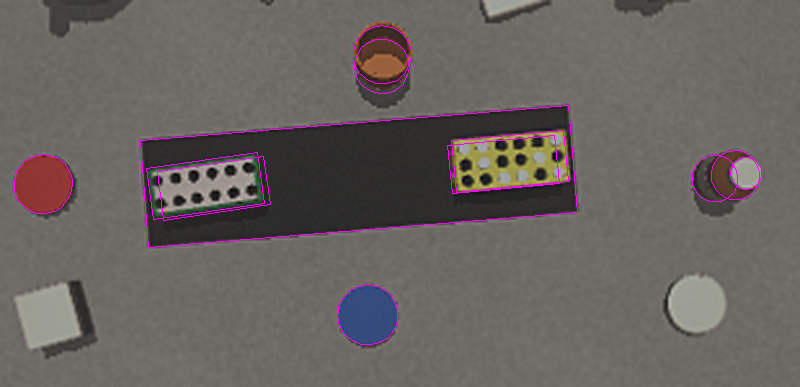

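View pics/o2.png

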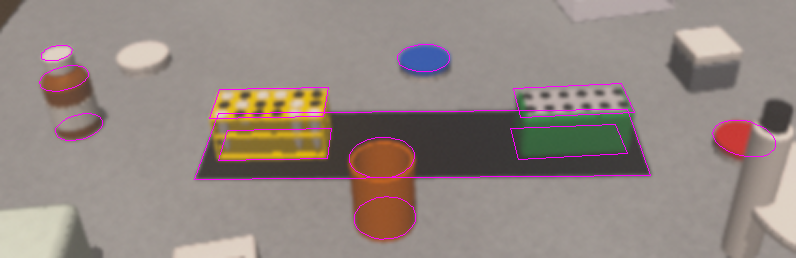

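```bash
python3 - <<'E'
from ov import *
t=r.snapshot("top"); s=r.snapshot("scene")
Y=box((.5826,-.1314),.085);G=box((.5616,.1652),.13)
it=[Y[4:],G[4:],Y[:4],G[:4]]
a=np.hstack([overlay(t,it,(230,180,290,225),6),overlay(t,it,(348,170,408,215),6)])
b=np.hstack([overlay(s,it,(365,195,430,240),6),overlay(s,it,(222,195,287,240),6)])
cv2.imwrite("pics/o3.png",np.vstack([cv2.resize(a,(780,270*780//720)),b]))
E
```

```text
(no output)
```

View pics/o3.png

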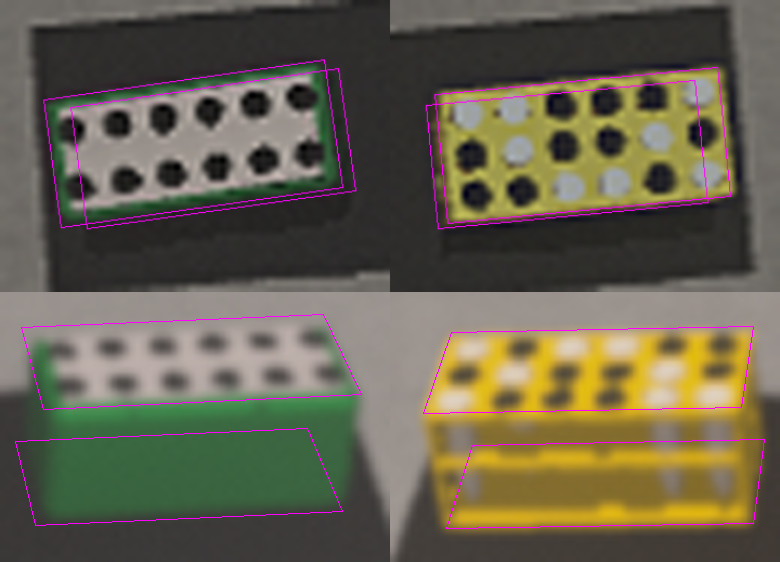

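```bash
cat > p.py <<'E'
from h import *
import sys
np.set_printoptions(precision=3,suppress=True)
# usage: p.py x y z ang -> turn (units) then dp in turned frame (units)
def plan(x,y,z,ang=.085):
    st=r.get_state(); q=R.from_quat(st["eef_rot"])
    tgt=R.from_matrix(np.array([[np.cos(ang),np.sin(ang),0],[np.sin(ang),-np.cos(ang),0],[0,0,-1.]]))
    rv=(q.inv()*tgt).as_rotvec()/(2*np.pi)
    d=tgt.inv().apply(np.array([x,y,z])-st["tool_pos"])/.025
    print("t %.2f pos"%st["clock"],st["tool_pos"],"open %.3f"%st["opening"],"F",st["contact_force"])
    print("turn",rv,"dp total",d)
if __name__=="__main__": plan(*map(float,sys.argv[1:]))
E
python3 p.py .5657 -.3496 .14 .085
```

```text
t 0.50 pos [ 0.27  -0.564  0.239] open 1.000 F [-0.575  0.515 -0.062]
turn [-0.     0.     0.058] dp total [12.509 -7.525  3.948]
```

>>> {"fn": "move_arm", "kwargs": {
  "turn": [
    [0, 0, 0.019],
    [0, 0, 0.019],
    [0, 0, 0.019],
    [0, 0, 0],
    [0, 0, 0],
    [0, 0, 0],
    [0, 0, 0],
    [0, 0, 0],
    [0, 0, 0],
    [0, 0, 0]
  ],
  "dp": [
    [0, 0, 0],
    [0, 0, 0],
    [0, 0, 0],
    [0.8, -0.5, 0],
    [0.8, -0.5, 0],
    [0.8, -0.5, 0],
    [0.8, -0.5, 0],
    [0.8, -0.5, 0],
    [0.8, -0.5, 0],
    [0.8, -0.5, 0]
  ],
  "jaw": [-1, -1, -1, -1, -1, -1, -1, -1, -1, -1],
  "newtons": 15
}}

```text
clock: 1.33
tool_pos: [0.4027, -0.4633, 0.2388]
eef_rot: [0.999, 0.044, 0.0, 0.0]
contact_force: [0.8, -1.1, 0.5]
opening: 1.004
```

>>> {"fn": "move_arm", "kwargs": {
  "turn": [
    [0, 0, 0],
    [0, 0, 0],
    [0, 0, 0],
    [0, 0, 0],
    [0, 0, 0],
    [0, 0, 0],
    [0, 0, 0],
    [0, 0, 0],
    [0, 0, 0],
    [0, 0, 0]
  ],
  "dp": [
    [0.8, -0.5, 0.2],
    [0.8, -0.5, 0.2],
    [0.8, -0.5, 0.2],
    [0.8, -0.5, 0.5],
    [0.8, -0.5, 0.5],
    [0.8, -0.5, 0.5],
    [0.8, -0.5, 0.5],
    [0.8, -0.5, 0.5],
    [0.5, -0.02, 0.5],
    [0, 0, 0]
  ],
  "jaw": [-1, -1, -1, -1, -1, -1, -1, -1, -1, -1]
}}

```text
clock: 2.17
tool_pos: [0.5671, -0.3448, 0.1461]
eef_rot: [0.999, 0.047, -0.0, -0.002]
contact_force: [-0.4, 0.5, -0.4]
opening: 1.001
```

```bash
python3 p.py .5657 -.3496 .035
```

```text
t 2.17 pos [ 0.567 -0.345  0.146] open 1.001 F [-0.359  0.539 -0.4  ]
turn [-0.001  0.     0.001] dp total [-0.07   0.187  4.445]
```

>>> {"fn": "move_arm", "kwargs": {
  "turn": [
    [0, 0, 0],
    [0, 0, 0],
    [0, 0, 0],
    [0, 0, 0],
    [0, 0, 0],
    [0, 0, 0],
    [0, 0, 0],
    [0, 0, 0],
    [0, 0, 0],
    [0, 0, 0]
  ],
  "dp": [
    [-0.07, 0.19, 0.5],
    [0, 0, 0.5],
    [0, 0, 0.5],
    [0, 0, 0.5],
    [0, 0, 0.5],
    [0, 0, 0.5],
    [0, 0, 0.5],
    [0, 0, 0.5],
    [0, 0, 0.3],
    [0, 0, 0]
  ],
  "jaw": [-1, -1, -1, -1, -1, -1, -1, -1, -1, -1]
}}

```text
clock: 3.0
tool_pos: [0.5622, -0.3528, 0.0389]
eef_rot: [0.999, 0.044, -0.001, -0.001]
contact_force: [0.3, 0.8, 0.0]
opening: 1.002
```

```bash
python3 p.py .5657 -.3496 .035; python3 -c "
from h import *
a=r.snapshot('scene')['frame'][110:240,60:280];b=r.snapshot('top')['frame'][120:280,380:600]
cv2.imwrite('pics/g1.png',np.hstack([cv2.resize(a,(400,236)),cv2.resize(b,(400,236))]))"
```

```text
t 3.00 pos [ 0.562 -0.353  0.039] open 1.002 F [0.31  0.816 0.011]
turn [-0.     0.     0.001] dp total [ 0.15  -0.115  0.157]
```

View pics/g1.png

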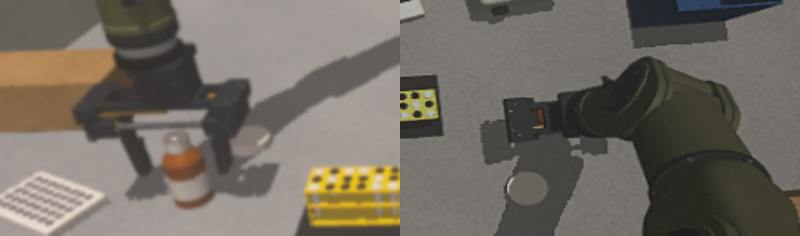

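The picture shows the fingers on either side of the bottle, which is upright and inside the open jaws. I'll correct the small offset and close.

>>> {"fn": "move_arm", "kwargs": {
  "turn": [
    [0, 0, 0],
    [0, 0, 0],
    [0, 0, 0],
    [0, 0, 0],
    [0, 0, 0],
    [0, 0, 0],
    [0, 0, 0],
    [0, 0, 0]
  ],
  "dp": [
    [0.15, -0.12, 0.1],
    [0, 0, 0],
    [0, 0, 0],
    [0, 0, 0],
    [0, 0, 0],
    [0, 0, 0],
    [0, 0, 0],
    [0, 0, 0]
  ],
  "jaw": [-1, -1, 1, 1, 1, 1, 1, 1],
  "newtons": 15
}}

```text
clock: 3.77
tool_pos: [0.5668, -0.3504, 0.0388]
eef_rot: [0.999, 0.044, 0.0, 0.0]
contact_force: [0.3, -0.8, -0.1]
opening: 0.567
```

```bash
python3 p.py .5657 -.3496 .14
```

```text
t 3.77 pos [ 0.567 -0.35   0.039] open 0.567 F [ 0.262 -0.819 -0.108]
turn [ 0.    -0.     0.001] dp total [-0.042 -0.036 -4.047]
```

>>> {"fn": "move_arm", "kwargs": {
  "turn": [
    [0, 0, 0],
    [0, 0, 0],
    [0, 0, 0],
    [0, 0, 0],
    [0, 0, 0],
    [0, 0, 0],
    [0, 0, 0],
    [0, 0, 0],
    [0, 0, 0],
    [0, 0, 0]
  ],
  "dp": [
    [0, 0, 0],
    [0, 0, -0.2],
    [0, 0, -0.5],
    [0, 0, -0.5],
    [0, 0, -0.5],
    [0, 0, -0.5],
    [0, 0, -0.5],
    [0, 0, -0.5],
    [0, 0, -0.5],
    [0, 0, -0.3]
  ],
  "jaw": [1, 1, 1, 1, 1, 1, 1, 1, 1, 1]
}}

```text
clock: 4.6
tool_pos: [0.5675, -0.3507, 0.141]
eef_rot: [0.999, 0.044, 0.001, 0.001]
contact_force: [0.5, 0.3, -1.0]
opening: 0.541
```

```bash
python3 p.py .572 .017 .14
```

```text
t 4.60 pos [ 0.567 -0.351  0.141] open 0.541 F [ 0.468  0.26  -1.011]
turn [ 0.    -0.     0.001] dp total [  1.428 -14.641   0.041]
```

>>> {"fn": "move_arm", "kwargs": {
  "turn": [
    [0, 0, 0],
    [0, 0, 0],
    [0, 0, 0],
    [0, 0, 0],
    [0, 0, 0],
    [0, 0, 0],
    [0, 0, 0],
    [0, 0, 0],
    [0, 0, 0],
    [0, 0, 0]
  ],
  "dp": [
    [0.07, -0.3, 0],
    [0.07, -0.6, 0],
    [0.07, -0.8, 0],
    [0.07, -0.8, 0],
    [0.07, -0.8, 0],
    [0.07, -0.8, 0],
    [0.07, -0.8, 0],
    [0.07, -0.8, 0],
    [0.07, -0.8, 0],
    [0.07, -0.8, 0]
  ],
  "jaw": [1, 1, 1, 1, 1, 1, 1, 1, 1, 1]
}}

```text
clock: 5.43
tool_pos: [0.5671, -0.1637, 0.1378]
eef_rot: [0.999, 0.045, -0.001, -0.001]
contact_force: [1.0, -0.6, -0.7]
opening: 0.54
```

>>> {"fn": "move_arm", "kwargs": {
  "turn": [
    [0, 0, 0],
    [0, 0, 0],
    [0, 0, 0],
    [0, 0, 0],
    [0, 0, 0],
    [0, 0, 0],
    [0, 0, 0],
    [0, 0, 0],
    [0, 0, 0],
    [0, 0, 0]
  ],
  "dp": [
    [0.07, -0.8, 0],
    [0.07, -0.8, 0],
    [0.07, -0.8, 0],
    [0.07, -0.8, 0],
    [0.07, -0.8, 0],
    [0.07, -0.8, 0],
    [0.07, -0.8, 0],
    [0.07, -0.8, 0],
    [0.1, -0.6, 0],
    [0.07, -0.34, 0]
  ],
  "jaw": [1, 1, 1, 1, 1, 1, 1, 1, 1, 1]
}}

```text
clock: 6.27
tool_pos: [0.5685, 0.0221, 0.1378]
eef_rot: [0.999, 0.047, -0.001, -0.001]
contact_force: [-0.4, 0.8, -1.8]
opening: 0.541
```

>>> {"fn": "move_arm", "kwargs": {
  "turn": [
    [0, 0, 0],
    [0, 0, 0]
  ],
  "dp": [
    [0, 0, 0],
    [0, 0, 0]
  ],
  "jaw": [1, 1]
}}

```text
clock: 6.43
tool_pos: [0.5694, 0.0178, 0.1383]
eef_rot: [0.999, 0.045, -0.001, 0.0]
contact_force: [0.7, -1.2, -1.6]
opening: 0.539
```

```bash
python3 p.py .572 .017 .04
```

```text
t 6.43 pos [0.569 0.018 0.138] open 0.539 F [ 0.665 -1.191 -1.57 ]
turn [0.    0.    0.001] dp total [0.101 0.042 3.931]
```

>>> {"fn": "move_arm", "kwargs": {
  "turn": [
    [0, 0, 0],
    [0, 0, 0],
    [0, 0, 0],
    [0, 0, 0],
    [0, 0, 0],
    [0, 0, 0],
    [0, 0, 0],
    [0, 0, 0],
    [0, 0, 0],
    [0, 0, 0]
  ],
  "dp": [
    [0.1, 0.03, 0.4],
    [0, 0, 0.6],
    [0, 0, 0.6],
    [0, 0, 0.6],
    [0, 0, 0.6],
    [0, 0, 0.4],
    [0, 0, 0.3],
    [0, 0, 0.2],
    [0, 0, 0],
    [0, 0, 0]
  ],
  "jaw": [1, 1, 1, 1, 1, 1, 1, 1, 1, 1]
}}

```text
clock: 7.27
tool_pos: [0.5728, 0.0166, 0.0463]
eef_rot: [0.999, 0.044, 0.0, 0.0]
contact_force: [-0.1, 0.1, -1.0]
opening: 0.54
```

```bash
python3 p.py .572 .017 .0385;python3 -c "
from h import *
a=r.snapshot('scene')['frame'][120:260,220:440]
cv2.imwrite('pics/g2.png',cv2.resize(a,None,fx=3,fy=3))"
```

```text
t 7.27 pos [0.573 0.017 0.046] open 0.540 F [-0.134  0.125 -1.009]
turn [ 0.    -0.     0.001] dp total [-0.032 -0.017  0.313]
```

View pics/g2.png

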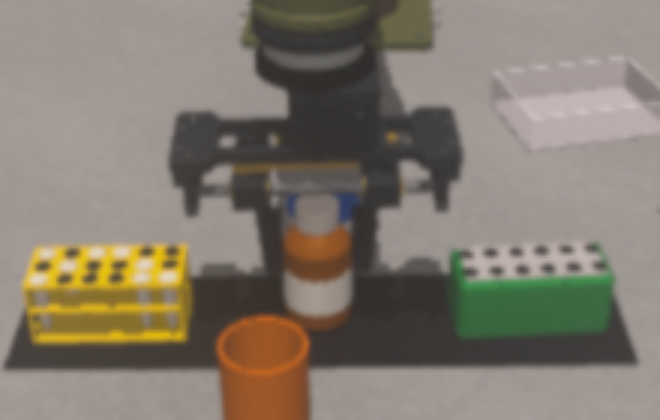

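The bottle is upright in the gripper, midway between the rack and the block and a few mm above the mat. I'll lower it slowly.

>>> {"fn": "move_arm", "kwargs": {
  "turn": [
    [0, 0, 0],
    [0, 0, 0],
    [0, 0, 0],
    [0, 0, 0],
    [0, 0, 0],
    [0, 0, 0],
    [0, 0, 0]
  ],
  "dp": [
    [-0.02, 0, 0.05],
    [0, 0, 0.05],
    [0, 0, 0.05],
    [0, 0, 0.05],
    [0, 0, 0.03],
    [0, 0, 0],
    [0, 0, 0]
  ],
  "jaw": [1, 1, 1, 1, 1, 1, 1]
}}

```text
clock: 7.9
tool_pos: [0.5721, 0.0169, 0.0404]
eef_rot: [0.999, 0.044, -0.0, 0.0]
contact_force: [0.2, -0.1, -1.7]
opening: 0.536
```

```bash
python3 p.py .572 .017 .0385
```

```text
t 7.90 pos [0.572 0.017 0.04 ] open 0.536 F [ 0.174 -0.06  -1.679]
turn [0.    0.    0.001] dp total [-0.003 -0.006  0.077]
```

>>> {"fn": "move_arm", "kwargs": {
  "turn": [
    [0, 0, 0],
    [0, 0, 0],
    [0, 0, 0]
  ],
  "dp": [
    [0, 0, 0.04],
    [0, 0, 0.03],
    [0, 0, 0]
  ],
  "jaw": [1, 1, 1]
}}

```text
clock: 8.15
tool_pos: [0.5722, 0.0169, 0.0388]
eef_rot: [0.999, 0.044, 0.0, 0.0]
contact_force: [0.2, -0.1, -0.8]
opening: 0.541
```

>>> {"fn": "move_arm", "kwargs": {
  "turn": [
    [0, 0, 0],
    [0, 0, 0],
    [0, 0, 0]
  ],
  "dp": [
    [0, 0, 0.03],
    [0, 0, 0],
    [0, 0, 0]
  ],
  "jaw": [1, 1, 1]
}}

```text
clock: 8.4
tool_pos: [0.5722, 0.0168, 0.0387]
eef_rot: [0.999, 0.044, 0.0, 0.0]
contact_force: [-1.7, -0.7, 6.3]
opening: 0.538
```

>>> {"fn": "move_arm", "kwargs": {
  "turn": [
    [0, 0, 0],
    [0, 0, 0],
    [0, 0, 0],
    [0, 0, 0],
    [0, 0, 0],
    [0, 0, 0],
    [0, 0, 0],
    [0, 0, 0],
    [0, 0, 0],
    [0, 0, 0]
  ],
  "dp": [
    [0, 0, 0],
    [0, 0, 0],
    [0, 0, 0],
    [0, 0, 0],
    [0, 0, 0],
    [0, 0, -0.4],
    [0, 0, -0.6],
    [0, 0, -0.8],
    [0, 0, -0.8],
    [0, 0, -0.8]
  ],
  "jaw": [-0.2, -0.4, -0.7, -1, -1, -1, -1, -1, -1, -1]
}}

```text
clock: 9.23
tool_pos: [0.572, 0.0168, 0.1244]
eef_rot: [0.999, 0.044, 0.0, 0.0]
contact_force: [-0.1, -0.6, -0.5]
opening: 1.001
```

```bash
python3 p.py .4325 .009 .12
```

```text
t 9.23 pos [0.572 0.017 0.124] open 1.001 F [-0.096 -0.631 -0.512]
turn [ 0.    -0.     0.001] dp total [-5.585 -0.162  0.177]
```

>>> {"fn": "move_arm", "kwargs": {
  "turn": [
    [0, 0, 0],
    [0, 0, 0],
    [0, 0, 0],
    [0, 0, 0],
    [0, 0, 0],
    [0, 0, 0],
    [0, 0, 0],
    [0, 0, 0],
    [0, 0, 0],
    [0, 0, 0]
  ],
  "dp": [
    [-0.4, 0, -0.1],
    [-0.8, 0, 0],
    [-0.8, 0, 0],
    [-0.8, 0, 0],
    [-0.8, 0, 0],
    [-0.8, -0.06, 0],
    [-0.8, -0.1, 0],
    [-0.38, 0, 0],
    [0, 0, 0],
    [0, 0, 0]
  ],
  "jaw": [-1, -1, -1, -1, -1, -1, -1, -1, -1, -1]
}}

```text
clock: 10.07
tool_pos: [0.4334, 0.0085, 0.126]
eef_rot: [0.999, 0.044, 0.001, 0.0]
contact_force: [0.7, -0.6, 0.3]
opening: 1.003
```

```bash
python3 p.py .4325 .009 .03; python3 - <<'E'
from ov import *
t=r.snapshot("top"); s=r.snapshot("scene")
it=[ring((.572,.017),.015,.092),ring((.572,.017),.024,0)]
cv2.imwrite("pics/o4.png",np.hstack([overlay(t,it,(230,150,420,290),2.1),overlay(s,it,(220,120,410,260),2.1)]))
E
```

```text
t 10.07 pos [0.433 0.009 0.126] open 1.003 F [ 0.738 -0.565  0.275]
turn [ 0.    -0.     0.001] dp total [-0.033 -0.022  3.841]
```

View pics/o4.png

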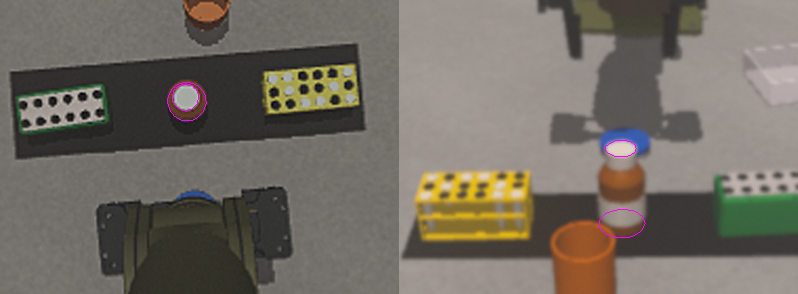

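The bottle stands where planned: both overlay rings (the cap, and the body's base) sit on it. Now I'll go down to the blue dish.

>>> {"fn": "move_arm", "kwargs": {
  "turn": [
    [0, 0, 0],
    [0, 0, 0],
    [0, 0, 0],
    [0, 0, 0],
    [0, 0, 0],
    [0, 0, 0],
    [0, 0, 0],
    [0, 0, 0],
    [0, 0, 0],
    [0, 0, 0]
  ],
  "dp": [
    [-0.03, -0.02, 0.5],
    [0, 0, 0.7],
    [0, 0, 0.7],
    [0, 0, 0.7],
    [0, 0, 0.7],
    [0, 0, 0.5],
    [0, 0, 0.4],
    [0, 0, 0.2],
    [0, 0, 0],
    [0, 0, 0]
  ],
  "jaw": [-1, -1, -1, -1, -1, -1, -1, -1, -1, -1]
}}

```text
clock: 11.0
tool_pos: [0.4445, 0.0091, 0.0255]
eef_rot: [0.999, 0.044, -0.011, -0.0]
contact_force: [0.0, -0.6, 0.5]
opening: 1.0
```

```bash
python3 p.py .4325 .009 .0035;python3 -c "
from h import *
a=r.snapshot('scene')['frame'][140:220,270:390]
cv2.imwrite('pics/g3.png',cv2.resize(a,None,fx=5,fy=5))"
```

```text
t 11.00 pos [0.444 0.009 0.025] open 1.000 F [ 0.014 -0.552  0.49 ]
turn [-0.     0.003  0.001] dp total [-0.478 -0.035  0.879]
```

View pics/g3.png

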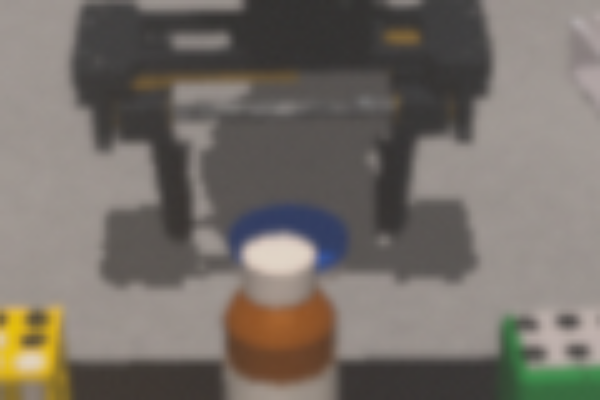

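```bash
python3 -c "
from h import *
np.set_printoptions(precision=3,suppress=True)
print(r.get_state()['q'])"
```

```text
[-0.115  0.901 -0.012  2.219  0.168  0.044 -1.774]
```

```bash
python3 - <<'E'
s=open('p.py').read()
s=s.replace("ang=.085):","ang=.085,tilt=0.):").replace("[0,0,-1.]]))","[0,0,-1.]]))*R.from_rotvec([0,-tilt,0])")
open('p.py','w').write(s)
E
python3 p.py .4325 .009 .02 .085 .15
```

```text
t 11.05 pos [0.444 0.009 0.026] open 1.000 F [ 0.677 -0.25  -0.117]
turn [-0.    -0.02   0.001] dp total [-0.428 -0.035  0.297]
```

>>> {"fn": "move_arm", "kwargs": {
  "turn": [
    [0, -0.012, 0],
    [0, -0.012, 0],
    [0, 0, 0],
    [0, 0, 0]
  ],
  "dp": [
    [0, 0, 0],
    [0, 0, 0],
    [0, 0, 0],
    [0, 0, 0]
  ],
  "jaw": [-1, -1, -1, -1]
}}

```text
clock: 11.38
tool_pos: [0.4448, 0.0093, 0.0258]
eef_rot: [0.995, 0.044, -0.085, 0.003]
contact_force: [-0.1, -0.0, -0.2]
opening: 0.999
```

```bash
python3 p.py .4325 .009 .0035 .085 .15; python3 -c "
from h import *
print(r.get_state()['q'].round(3))"
```

```text
t 11.38 pos [0.445 0.009 0.026] open 0.999 F [-0.097 -0.034 -0.205]
turn [-0.     0.003  0.001] dp total [-0.353 -0.029  0.957]
[-0.074  0.918 -0.074  2.075  0.16   0.323 -1.763]
```

>>> {"fn": "move_arm", "kwargs": {
  "turn": [
    [0, 0, 0],
    [0, 0, 0],
    [0, 0, 0],
    [0, 0, 0],
    [0, 0, 0],
    [0, 0, 0],
    [0, 0, 0]
  ],
  "dp": [
    [-0.17, -0.03, 0.1],
    [-0.17, 0, 0.2],
    [0, 0, 0.2],
    [0, 0, 0.15],
    [0, 0, 0.1],
    [0, 0, 0],
    [0, 0, 0]
  ],
  "jaw": [-1, -1, -1, -1, -1, -1, -1]
}}

```text
clock: 11.97
tool_pos: [0.4318, 0.0089, 0.0085]
eef_rot: [0.995, 0.044, -0.087, 0.003]
contact_force: [0.2, -0.3, -0.6]
opening: 0.997
```

```bash
python3 p.py .4325 .009 .0035 .085 .17; python3 -c "
from h import *
print(r.get_state()['q'].round(3))"
```

```text
t 11.97 pos [0.432 0.009 0.008] open 0.997 F [ 0.196 -0.304 -0.63 ]
turn [-0.     0.001  0.001] dp total [ 0.06  -0.002  0.191]
[-0.084  0.951 -0.062  2.109  0.167  0.259 -1.771]
```

>>> {"fn": "move_arm", "kwargs": {
  "turn": [
    [0, 0, 0],
    [0, 0, 0],
    [0, 0, 0],
    [0, 0, 0],
    [0, 0, 0],
    [0, 0, 0],
    [0, 0, 0],
    [0, 0, 0],
    [0, 0, 0]
  ],
  "dp": [
    [0.05, 0, 0.06],
    [0, 0, 0.06],
    [0, 0, 0],
    [0, 0, 0],
    [0, 0, 0],
    [0, 0, 0],
    [0, 0, 0],
    [0, 0, 0],
    [0, 0, 0]
  ],
  "jaw": [-1, -1, -1, 0, 1, 1, 1, 1, 1],
  "newtons": 15
}}

```text
clock: 12.72
tool_pos: [0.4327, 0.009, 0.0056]
eef_rot: [0.995, 0.044, -0.086, 0.003]
contact_force: [-0.7, -1.1, 0.2]
opening: 0.672
```

```bash
python3 p.py .4325 .009 .0035 .085 .17;python3 -c "
from h import *
a=r.snapshot('scene')['frame'][140:220,270:390]
cv2.imwrite('pics/g4.png',cv2.resize(a,None,fx=5,fy=5))"
```

```text
t 12.72 pos [0.433 0.009 0.006] open 0.672 F [-0.712 -1.137  0.245]
turn [-0.     0.     0.001] dp total [ 0.007 -0.002  0.084]
```

View pics/g4.png

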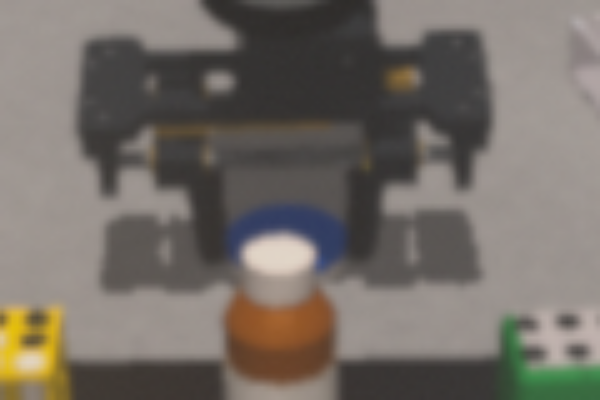

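>>> {"fn": "move_arm", "kwargs": {
  "turn": [
    [0, 0, 0],
    [0, 0, 0],
    [0, 0, 0],
    [0, 0, 0],
    [0, 0, 0],
    [0, 0, 0],
    [0, 0, 0]
  ],
  "dp": [
    [0, 0, -0.1],
    [0, 0, -0.2],
    [0, 0, -0.3],
    [0, 0, -0.4],
    [0, 0, -0.4],
    [0, 0, -0.2],
    [0, 0, 0]
  ],
  "jaw": [1, 1, 1, 1, 1, 1, 1]
}}

```text
clock: 13.35
tool_pos: [0.4406, 0.0096, 0.0462]
eef_rot: [0.995, 0.044, -0.085, 0.003]
contact_force: [0.0, -0.4, 0.2]
opening: 0.675
```

```bash
python3 p.py .508 -.1384 .045 .085 .17
```

```text
t 13.35 pos [0.441 0.01  0.046] open 0.675 F [ 0.015 -0.398  0.152]
turn [-0.     0.     0.001] dp total [ 2.162  6.126 -0.324]
```

>>> {"fn": "move_arm", "kwargs": {
  "turn": [
    [0, 0, 0],
    [0, 0, 0],
    [0, 0, 0],
    [0, 0, 0],
    [0, 0, 0],
    [0, 0, 0],
    [0, 0, 0],
    [0, 0, 0],
    [0, 0, 0],
    [0, 0, 0]
  ],
  "dp": [
    [0.1, 0.3, -0.03],
    [0.2, 0.6, -0.03],
    [0.25, 0.7, -0.03],
    [0.25, 0.7, -0.03],
    [0.25, 0.7, -0.03],
    [0.25, 0.7, -0.03],
    [0.25, 0.7, -0.03],
    [0.25, 0.7, -0.03],
    [0.2, 0.6, -0.03],
    [0.16, 0.43, -0.03]
  ],
  "jaw": [1, 1, 1, 1, 1, 1, 1, 1, 1, 1]
}}

```text
clock: 14.18
tool_pos: [0.5072, -0.141, 0.0423]
eef_rot: [0.995, 0.043, -0.087, 0.004]
contact_force: [0.3, 0.7, -0.3]
opening: 0.67
```

>>> {"fn": "move_arm", "kwargs": {
  "turn": [
    [0, 0, 0],
    [0, 0, 0],
    [0, 0, 0]
  ],
  "dp": [
    [0, 0, 0],
    [0, 0, 0],
    [0, 0, 0]
  ],
  "jaw": [1, 1, 1]
}}

```text
clock: 14.43
tool_pos: [0.5068, -0.1371, 0.0426]
eef_rot: [0.995, 0.045, -0.087, 0.002]
contact_force: [0.1, 0.0, -1.3]
opening: 0.676
```

```bash
python3 p.py .508 -.1384 .01 .085 .17;python3 -c "
from h import *
a=r.snapshot('scene')['frame'][140:240,210:360]
cv2.imwrite('pics/g5.png',cv2.resize(a,None,fx=4,fy=4))"
```

```text
t 14.43 pos [ 0.507 -0.137  0.043] open 0.676 F [ 0.107  0.008 -1.323]
turn [-0.     0.001  0.001] dp total [0.265 0.058 1.276]
```

View pics/g5.png

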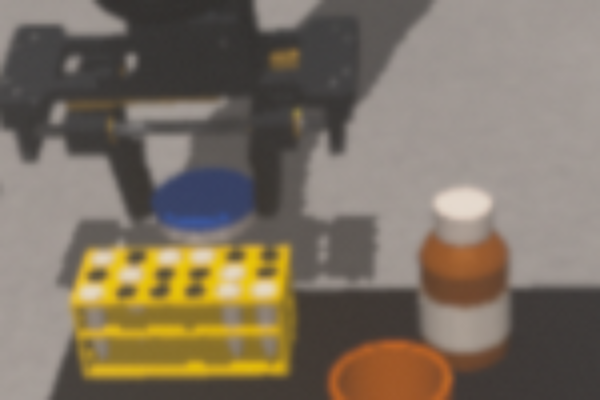

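The blue dish is held about level, just in front of the rack.

>>> {"fn": "move_arm", "kwargs": {
  "turn": [
    [0, 0, 0],
    [0, 0, 0],
    [0, 0, 0],
    [0, 0, 0],
    [0, 0, 0],
    [0, 0, 0],
    [0, 0, 0],
    [0, 0, 0],
    [0, 0, 0]
  ],
  "dp": [
    [0.1, 0.05, 0.2],
    [0.1, 0, 0.3],
    [0.06, 0, 0.3],
    [0, 0, 0.2],
    [0, 0, 0.12],
    [0, 0, 0.06],
    [0, 0, 0.05],
    [0, 0, 0],
    [0, 0, 0]
  ],
  "jaw": [1, 1, 1, 1, 1, 1, 1, 1, 1]
}}

```text
clock: 15.23
tool_pos: [0.5087, -0.1395, 0.0115]
eef_rot: [0.995, 0.044, -0.086, 0.003]
contact_force: [1.1, -0.5, -0.7]
opening: 0.679
```

```bash
python3 p.py .508 -.1384 .0055 .085 .17
```

```text
t 15.23 pos [ 0.509 -0.139  0.012] open 0.679 F [ 1.134 -0.527 -0.691]
turn [-0.     0.     0.001] dp total [ 0.018 -0.045  0.242]
```

>>> {"fn": "move_arm", "kwargs": {
  "turn": [
    [0, 0, 0],
    [0, 0, 0],
    [0, 0, 0],
    [0, 0, 0],
    [0, 0, 0]
  ],
  "dp": [
    [0.02, -0.04, 0.06],
    [0, 0, 0.06],
    [0, 0, 0.05],
    [0, 0, 0],
    [0, 0, 0]
  ],
  "jaw": [1, 1, 1, 1, 1]
}}

```text
clock: 15.65
tool_pos: [0.5082, -0.1384, 0.0071]
eef_rot: [0.995, 0.044, -0.086, 0.003]
contact_force: [0.3, -0.2, 0.4]
opening: 0.671
```

>>> {"fn": "move_arm", "kwargs": {
  "turn": [
    [0, 0, 0],
    [0, 0, 0],
    [0, 0, 0],
    [0, 0, 0]
  ],
  "dp": [
    [0, 0, 0.03],
    [0, 0, 0.03],
    [0, 0, 0],
    [0, 0, 0]
  ],
  "jaw": [1, 1, 1, 1]
}}

```text
clock: 15.98
tool_pos: [0.508, -0.1385, 0.0057]
eef_rot: [0.995, 0.044, -0.086, 0.003]
contact_force: [0.2, 0.5, 0.2]
opening: 0.673
```

```bash
python3 p.py .508 -.1384 .0055 .085 .17
```

```text
t 15.98 pos [ 0.508 -0.138  0.006] open 0.673 F [0.164 0.536 0.221]
turn [-0.     0.     0.001] dp total [-0.    -0.003  0.006]
```

>>> {"fn": "move_arm", "kwargs": {
  "turn": [
    [0, 0, 0],
    [0, 0, 0],
    [0, 0, 0],
    [0, 0, 0],
    [0, 0, 0],
    [0, 0, 0]
  ],
  "dp": [
    [0, 0, 0.02],
    [0, 0, 0],
    [0, 0, 0],
    [0, 0, 0],
    [0, 0, 0],
    [0, 0, 0]
  ],
  "jaw": [1, 1, -0.4, -0.6, -1, -1]
}}

```text
clock: 16.48
tool_pos: [0.5078, -0.1385, 0.005]
eef_rot: [0.995, 0.044, -0.087, 0.003]
contact_force: [-0.2, 0.2, 0.5]
opening: 0.899
```

>>> {"fn": "move_arm", "kwargs": {
  "turn": [
    [0, 0, 0],
    [0, 0, 0],
    [0, 0, 0],
    [0, 0, 0],
    [0, 0, 0],
    [0, 0.014, 0],
    [0, 0.013, 0],
    [0, 0, 0],
    [0, 0, 0]
  ],
  "dp": [
    [0, 0, -0.4],
    [0, 0, -0.8],
    [0, 0, -0.8],
    [0, 0, -0.8],
    [0, 0, -0.8],
    [0, 0, -0.8],
    [0, 0, -0.8],
    [0, 0, -0.5],
    [0, 0, 0]
  ],
  "jaw": [-1, -1, -1, -1, -1, -1, -1, -1, -1]
}}

```text
clock: 17.23
tool_pos: [0.5291, -0.1376, 0.1491]
eef_rot: [0.999, 0.044, 0.0, 0.0]
contact_force: [0.6, -0.2, 0.2]
opening: 0.998
```

```bash
python3 p.py .567 .3367 .14 .085
```

```text
t 17.23 pos [ 0.529 -0.138  0.149] open 0.998 F [ 0.577 -0.166  0.242]
turn [ 0. -0.  0.] dp total [  3.121 -18.775   0.366]
```

>>> {"fn": "move_arm", "kwargs": {
  "turn": [
    [0, 0, 0],
    [0, 0, 0],
    [0, 0, 0],
    [0, 0, 0],
    [0, 0, 0],
    [0, 0, 0],
    [0, 0, 0],
    [0, 0, 0],
    [0, 0, 0],
    [0, 0, 0]
  ],
  "dp": [
    [0.1, -0.5, 0],
    [0.16, -1, 0],
    [0.16, -1, 0],
    [0.16, -1, 0],
    [0.16, -1, 0],
    [0.16, -1, 0],
    [0.16, -1, 0],
    [0.16, -1, 0],
    [0.16, -1, 0],
    [0.16, -1, 0]
  ],
  "jaw": [-1, -1, -1, -1, -1, -1, -1, -1, -1, -1]
}}

```text
clock: 18.07
tool_pos: [0.5459, 0.1048, 0.1455]
eef_rot: [0.999, 0.045, -0.002, -0.001]
contact_force: [0.4, -0.2, -0.7]
opening: 0.999
```

>>> {"fn": "move_arm", "kwargs": {
  "turn": [
    [0, 0, 0],
    [0, 0, 0],
    [0, 0, 0],
    [0, 0, 0],
    [0, 0, 0],
    [0, 0, 0],
    [0, 0, 0],
    [0, 0, 0],
    [0, 0, 0],
    [0, 0, 0]
  ],
  "dp": [
    [0.16, -1, 0],
    [0.16, -1, 0],
    [0.16, -1, 0],
    [0.16, -1, 0],
    [0.16, -1, 0],
    [0.16, -1, 0],
    [0.16, -1, 0],
    [0.16, -1, 0],
    [0.16, -0.8, 0],
    [0.1, -0.5, 0]
  ],
  "jaw": [-1, -1, -1, -1, -1, -1, -1, -1, -1, -1]
}}

```text
clock: 18.9
tool_pos: [0.5628, 0.3422, 0.1456]
eef_rot: [0.999, 0.046, -0.002, -0.002]
contact_force: [-0.1, -0.2, 0.0]
opening: 0.999
```

>>> {"fn": "move_arm", "kwargs": {
  "turn": [
    [0, 0, 0],
    [0, 0, 0],
    [0, 0, 0]
  ],
  "dp": [
    [0, 0, 0.3],
    [0, 0, 0],
    [0, 0, 0]
  ],
  "jaw": [-1, -1, -1]
}}

```text
clock: 19.15
tool_pos: [0.5631, 0.3361, 0.1375]
eef_rot: [0.999, 0.044, -0.003, 0.001]
contact_force: [0.2, -0.9, 0.5]
opening: 1.004
```

```bash
python3 p.py .567 .3367 .004 .085; python3 - <<'E'
from ov import *
print(r.get_state()["q"].round(2))
t=r.snapshot("top"); s=r.snapshot("scene")
c=big(mask(t,(100,80,60),(125,255,255),(330,180,430,260))); print("blue",circ(t,c,.015))
c=big(mask(s,(100,80,60),(125,255,255),(200,150,320,225))); print("blue s",circ(s,c,.015))
P=(.508,-.1384)
Y=box((.5827,-.132),.085)
it=[ring(P,.03,.015),ring(P,.03,0),Y[:4],Y[4:],ring((.567,.3367),.03,.015)]
cv2.imwrite("pics/o5.png",np.vstack([overlay(t,it,(160,150,430,260),2.5),overlay(s,it,(215,150,485,250),2.5)]))
E
```

```text
t 19.15 pos [0.563 0.336 0.138] open 1.004 F [ 0.215 -0.87   0.491]
turn [0.    0.001 0.   ] dp total [ 0.156 -0.01   5.34 ]
[-0.58  0.85 -0.06  1.55  0.06  0.75 -2.14]
blue (array([ 0.5072441 , -0.13883623]), np.float64(0.028701697868392374), array([ 0.50725363, -0.13872076]), 0.029742189407348633)
blue s (array([ 0.49684003, -0.13851179]), np.float64(0.017391466357405246), array([ 0.50094067, -0.13833009]), 0.026077417373657225)
```

View pics/o5.png

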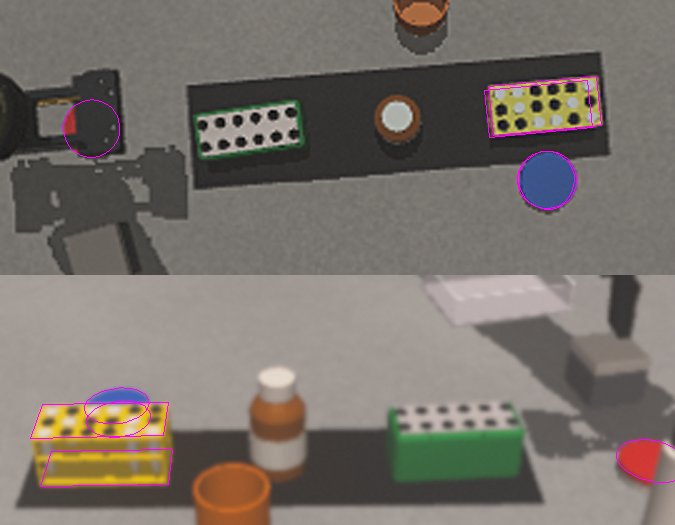

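The blue dish has settled at (0.507, -0.139), within 1 mm of its target. Now I'll go down over the red dish.

>>> {"fn": "move_arm", "kwargs": {
  "turn": [
    [0, 0, 0],
    [0, 0, 0],
    [0, 0, 0],
    [0, 0, 0],
    [0, 0, 0],
    [0, 0, 0],
    [0, 0, 0],
    [0, 0, 0],
    [0, 0, 0],
    [0, 0, 0]
  ],
  "dp": [
    [0.15, -0.01, 0.5],
    [0, 0, 0.8],
    [0, 0, 0.8],
    [0, 0, 0.8],
    [0, 0, 0.8],
    [0, 0, 0.6],
    [0, 0, 0.4],
    [0, 0, 0.2],
    [0, 0, 0],
    [0, 0, 0]
  ],
  "jaw": [-1, -1, -1, -1, -1, -1, -1, -1, -1, -1]
}}

```text
clock: 20.08
tool_pos: [0.5673, 0.339, 0.0168]
eef_rot: [0.999, 0.044, -0.001, -0.001]
contact_force: [0.6, -0.4, 0.2]
opening: 1.0
```

```bash
python3 p.py .567 .3367 .005 .085; python3 - <<'E'
from ov import *
t=r.snapshot("top"); s=r.snapshot("scene")
cv2.imwrite("pics/g6.png",np.hstack([overlay(s,[],(420,150,540,250),4),overlay(t,[],(150,160,240,260),4)]))
E
```

```text
t 20.08 pos [0.567 0.339 0.017] open 1.000 F [ 0.63  -0.368  0.183]
turn [-0.     0.     0.001] dp total [-0.021  0.091  0.471]
```

View pics/g6.png

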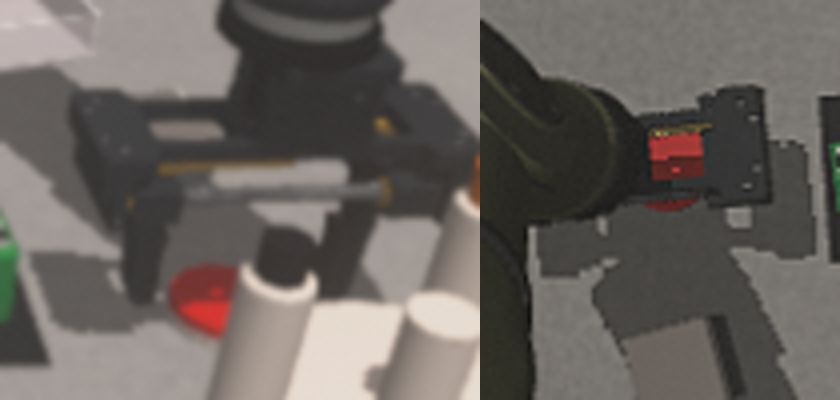

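The red dish lies between the open fingers. That picture came out 840 px wide, so I'll keep the next ones under 800.

>>> {"fn": "move_arm", "kwargs": {
  "turn": [
    [0, 0, 0],
    [0, 0, 0],
    [0, 0, 0],
    [0, 0, 0],
    [0, 0, 0],
    [0, 0, 0],
    [0, 0, 0],
    [0, 0, 0],
    [0, 0, 0],
    [0, 0, 0]
  ],
  "dp": [
    [-0.02, 0.07, 0.1],
    [0, 0, 0.1],
    [0, 0, 0.1],
    [0, 0, 0.08],
    [0, 0, 0.04],
    [0, 0, 0],
    [0, 0, 0],
    [0, 0, 0],
    [0, 0, 0],
    [0, 0, 0]
  ],
  "jaw": [-1, -1, -1, -1, -1, -1, 0, 1, 1, 1],
  "newtons": 15
}}

```text
clock: 21.02
tool_pos: [0.5665, 0.3371, 0.0059]
eef_rot: [0.999, 0.044, -0.002, -0.001]
contact_force: [0.6, 0.2, -0.3]
opening: 0.724
```

>>> {"fn": "move_arm", "kwargs": {
  "turn": [
    [0, 0, 0],
    [0, 0, 0],
    [0, 0, 0]
  ],
  "dp": [
    [0, 0, 0],
    [0, 0, 0],
    [0, 0, 0]
  ],
  "jaw": [1, 1, 1]
}}

```text
clock: 21.27
tool_pos: [0.5665, 0.3371, 0.0059]
eef_rot: [0.999, 0.044, -0.002, -0.001]
contact_force: [-0.3, -0.2, 0.8]
opening: 0.679
```

```bash
python3 p.py .567 .3367 .14 .085
```

```text
t 21.27 pos [0.567 0.337 0.006] open 0.679 F [-0.308 -0.15   0.775]
turn [-0.     0.001  0.001] dp total [ 0.017  0.019 -5.363]
```

>>> {"fn": "move_arm", "kwargs": {
  "turn": [
    [0, 0, 0],
    [0, 0, 0],
    [0, 0, 0],
    [0, 0, 0],
    [0, 0, 0],
    [0, 0, 0],
    [0, 0, 0],
    [0, 0, 0],
    [0, 0, 0],
    [0, 0, 0]
  ],
  "dp": [
    [0, 0, -0.1],
    [0, 0, -0.3],
    [0, 0, -0.6],
    [0, 0, -0.7],
    [0, 0, -0.7],
    [0, 0, -0.7],
    [0, 0, -0.7],
    [0, 0, -0.7],
    [0, 0, -0.5],
    [0, 0, -0.3]
  ],
  "jaw": [1, 1, 1, 1, 1, 1, 1, 1, 1, 1]
}}

```text
clock: 22.1
tool_pos: [0.5679, 0.3375, 0.1413]
eef_rot: [0.999, 0.044, -0.0, -0.002]
contact_force: [-0.4, -0.8, -0.3]
opening: 0.674
```

```bash
python3 p.py .5073 -.1388 .135 .085
```

```text
t 22.10 pos [0.568 0.337 0.141] open 0.674 F [-0.356 -0.84  -0.331]
turn [-0.001  0.     0.001] dp total [-4.033 18.777  0.252]
```

>>> {"fn": "move_arm", "kwargs": {
  "turn": [
    [0, 0, 0],
    [0, 0, 0],
    [0, 0, 0],
    [0, 0, 0],
    [0, 0, 0],
    [0, 0, 0],
    [0, 0, 0],
    [0, 0, 0],
    [0, 0, 0],
    [0, 0, 0]
  ],
  "dp": [
    [-0.06, 0.3, 0],
    [-0.13, 0.6, 0],
    [-0.17, 0.8, 0],
    [-0.17, 0.8, 0],
    [-0.17, 0.8, 0],
    [-0.17, 0.8, 0],
    [-0.17, 0.8, 0],
    [-0.17, 0.8, 0],
    [-0.17, 0.8, 0],
    [-0.17, 0.8, 0]
  ],
  "jaw": [1, 1, 1, 1, 1, 1, 1, 1, 1, 1]
}}

```text
clock: 22.93
tool_pos: [0.5434, 0.1498, 0.1374]
eef_rot: [0.999, 0.044, -0.003, -0.0]
contact_force: [0.5, -0.9, -0.3]
opening: 0.671
```

>>> {"fn": "move_arm", "kwargs": {
  "turn": [
    [0, 0, 0],
    [0, 0, 0],
    [0, 0, 0],
    [0, 0, 0],
    [0, 0, 0],
    [0, 0, 0],
    [0, 0, 0],
    [0, 0, 0],
    [0, 0, 0],
    [0, 0, 0]
  ],
  "dp": [
    [-0.17, 0.8, 0],
    [-0.17, 0.8, 0],
    [-0.17, 0.8, 0],
    [-0.17, 0.8, 0],
    [-0.17, 0.8, 0],
    [-0.17, 0.8, 0],
    [-0.17, 0.8, 0],
    [-0.17, 0.8, 0],
    [-0.17, 0.8, 0],
    [-0.17, 0.8, 0]
  ],
  "jaw": [1, 1, 1, 1, 1, 1, 1, 1, 1, 1]
}}

```text
clock: 23.77
tool_pos: [0.5185, -0.0528, 0.1374]
eef_rot: [0.999, 0.044, -0.003, -0.001]
contact_force: [-0.9, -0.0, -0.2]
opening: 0.677
```

>>> {"fn": "move_arm", "kwargs": {
  "turn": [
    [0, 0, 0],
    [0, 0, 0],
    [0, 0, 0],
    [0, 0, 0],
    [0, 0, 0],
    [0, 0, 0],
    [0, 0, 0],
    [0, 0, 0]
  ],
  "dp": [
    [-0.17, 0.8, 0],
    [-0.17, 0.8, 0],
    [-0.17, 0.8, 0],
    [-0.17, 0.7, 0],
    [-0.1, 0.4, 0],
    [0, 0, 0],
    [0, 0, 0],
    [0, 0, 0]
  ],
  "jaw": [1, 1, 1, 1, 1, 1, 1, 1]
}}

```text
clock: 24.43
tool_pos: [0.5084, -0.1385, 0.1379]
eef_rot: [0.999, 0.045, -0.002, -0.001]
contact_force: [0.8, -0.6, -1.4]
opening: 0.675
```

```bash
python3 p.py .5073 -.1388 .0205 .085; python3 -c "
from h import *
print(r.get_state()['q'].round(2))
a=r.snapshot('scene')['frame'][100:230,190:370]
cv2.imwrite('pics/g7.png',cv2.resize(a,None,fx=4,fy=4))"
```

```text
t 24.43 pos [ 0.508 -0.139  0.138] open 0.675 F [ 0.792 -0.567 -1.359]
turn [-0.     0.001  0.001] dp total [-0.043  0.007  4.694]
[ 0.28  0.72 -0.16  1.95  0.22  0.49 -1.52]
```

View pics/g7.png

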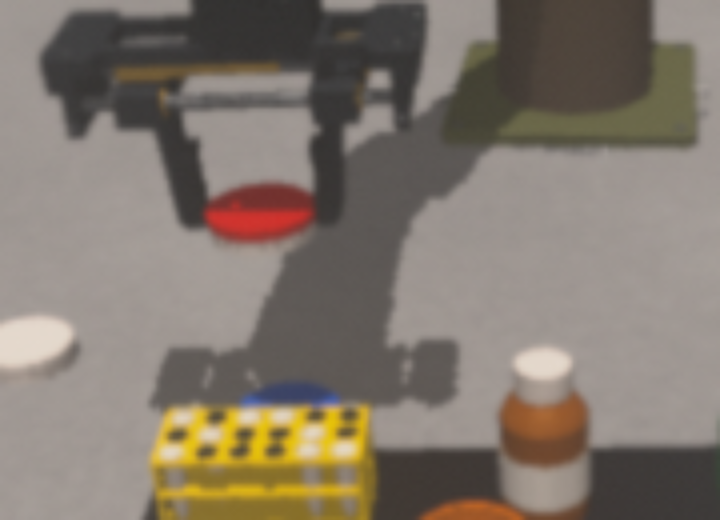

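The red dish is held level above the blue one. Now I'll lower it.

>>> {"fn": "move_arm", "kwargs": {
  "turn": [
    [0, 0, 0],
    [0, 0, 0],
    [0, 0, 0],
    [0, 0, 0],
    [0, 0, 0],
    [0, 0, 0],
    [0, 0, 0],
    [0, 0, 0],
    [0, 0, 0],
    [0, 0, 0]
  ],
  "dp": [
    [-0.04, 0, 0.4],
    [0, 0, 0.6],
    [0, 0, 0.7],
    [0, 0, 0.7],
    [0, 0, 0.6],
    [0, 0, 0.5],
    [0, 0, 0.4],
    [0, 0, 0.2],
    [0, 0, 0],
    [0, 0, 0]
  ],
  "jaw": [1, 1, 1, 1, 1, 1, 1, 1, 1, 1]
}}

```text
clock: 25.32
tool_pos: [0.5071, -0.1397, 0.0357]
eef_rot: [0.999, 0.045, -0.002, -0.001]
contact_force: [0.2, -0.1, -0.2]
opening: 0.675
```

```bash
python3 p.py .5075 -.1386 .021 .085
```

```text
t 25.32 pos [ 0.507 -0.14   0.036] open 0.675 F [ 0.231 -0.065 -0.188]
turn [-0.     0.001  0.001] dp total [ 0.019 -0.041  0.586]
```

>>> {"fn": "move_arm", "kwargs": {
  "turn": [
    [0, 0, 0],
    [0, 0, 0],
    [0, 0, 0],
    [0, 0, 0],
    [0, 0, 0],
    [0, 0, 0],
    [0, 0, 0]
  ],
  "dp": [
    [0.02, -0.04, 0.1],
    [0, 0, 0.1],
    [0, 0, 0.1],
    [0, 0, 0.1],
    [0, 0, 0.06],
    [0, 0, 0],
    [0, 0, 0]
  ],
  "jaw": [1, 1, 1, 1, 1, 1, 1]
}}

```text
clock: 25.9
tool_pos: [0.5071, -0.1391, 0.0239]
eef_rot: [0.999, 0.044, -0.002, -0.001]
contact_force: [0.7, -0.2, -1.2]
opening: 0.669
```

```bash
python3 p.py .5075 -.1386 .021 .085;python3 -c "
from h import *
a=r.snapshot('scene')['frame'][120:220,210:340]
b=r.snapshot('top')['frame'][170:270,330:460]
cv2.imwrite('pics/g8.png',np.hstack([cv2.resize(a,None,fx=3,fy=3),cv2.resize(b,None,fx=3,fy=3)]))"
```

```text
t 25.90 pos [ 0.507 -0.139  0.024] open 0.669 F [ 0.693 -0.227 -1.189]
turn [-0.     0.001  0.001] dp total [ 0.017 -0.019  0.117]
```

View pics/g8.png

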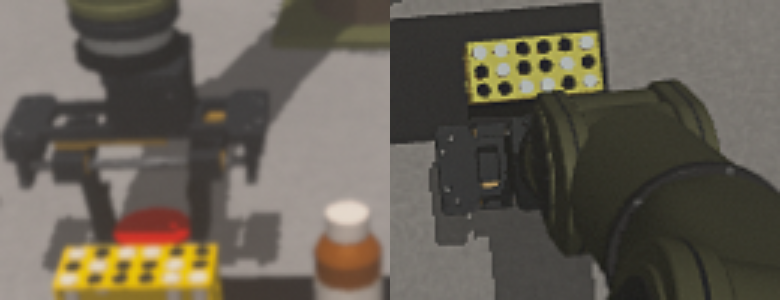

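The gripper is clear of the rack and the red dish is just above the blue one. I'll lower it the last few mm slowly.

>>> {"fn": "move_arm", "kwargs": {
  "turn": [
    [0, 0, 0],
    [0, 0, 0],
    [0, 0, 0],
    [0, 0, 0]
  ],
  "dp": [
    [0.01, -0.01, 0.04],
    [0, 0, 0.04],
    [0, 0, 0.02],
    [0, 0, 0]
  ],
  "jaw": [1, 1, 1, 1]
}}

```text
clock: 26.33
tool_pos: [0.5074, -0.1388, 0.0214]
eef_rot: [0.999, 0.044, -0.002, -0.001]
contact_force: [0.9, 0.1, -1.1]
opening: 0.677
```

>>> {"fn": "move_arm", "kwargs": {
  "turn": [
    [0, 0, 0],
    [0, 0, 0],
    [0, 0, 0]
  ],
  "dp": [
    [0, 0, 0.03],
    [0, 0, 0],
    [0, 0, 0]
  ],
  "jaw": [1, 1, 1]
}}

```text
clock: 26.58
tool_pos: [0.5075, -0.1388, 0.0209]
eef_rot: [0.999, 0.044, -0.002, -0.001]
contact_force: [-1.3, -0.0, 1.7]
opening: 0.676
```

>>> {"fn": "move_arm", "kwargs": {
  "turn": [
    [0, 0, 0],
    [0, 0, 0],
    [0, 0, 0],
    [0, 0, 0],
    [0, 0, 0],
    [0, 0, 0]
  ],
  "dp": [
    [0, 0, 0.02],
    [0, 0, 0],
    [0, 0, 0],
    [0, 0, 0],
    [0, 0, 0],
    [0, 0, 0]
  ],
  "jaw": [1, 1, -0.4, -0.6, -1, -1]
}}

```text
clock: 27.08
tool_pos: [0.5074, -0.1388, 0.0201]
eef_rot: [0.999, 0.044, -0.002, -0.001]
contact_force: [-0.5, -0.3, 0.4]
opening: 0.907
```

>>> {"fn": "move_arm", "kwargs": {
  "turn": [
    [0, 0, 0],
    [0, 0, 0],
    [0, 0, 0],
    [0, 0, 0],
    [0, 0, 0],
    [0, 0, 0],
    [0, 0, 0],
    [0, 0, 0],
    [0, 0, 0]
  ],
  "dp": [
    [0, 0, 0],
    [0, 0, -0.4],
    [0, 0, -0.8],
    [0, 0, -0.8],
    [0, 0, -0.8],
    [0, 0, -0.8],
    [0, 0, -0.8],
    [0, 0, -0.6],
    [0, 0, 0]
  ],
  "jaw": [-1, -1, -1, -1, -1, -1, -1, -1, -1]
}}

```text
clock: 27.83
tool_pos: [0.5096, -0.1394, 0.1486]
eef_rot: [0.999, 0.044, 0.001, 0.0]
contact_force: [0.6, -0.8, -0.4]
opening: 0.999
```

```bash
python3 p.py .685 -.008 .145 .12
```

```text
t 27.83 pos [ 0.51  -0.139  0.149] open 0.999 F [ 0.569 -0.785 -0.424]
turn [ 0.    -0.    -0.005] dp total [ 7.594 -4.378  0.144]
```

>>> {"fn": "move_arm", "kwargs": {
  "turn": [
    [0, 0, -0.005],
    [0, 0, 0],
    [0, 0, 0],
    [0, 0, 0],
    [0, 0, 0],
    [0, 0, 0],
    [0, 0, 0],
    [0, 0, 0],
    [0, 0, 0],
    [0, 0, 0]
  ],
  "dp": [
    [0, 0, 0],
    [0.8, -0.5, 0],
    [0.9, -0.5, 0],
    [0.9, -0.5, 0],
    [0.9, -0.5, 0],
    [0.9, -0.5, 0],
    [0.9, -0.5, 0],
    [0.9, -0.5, 0],
    [0.9, -0.5, 0],
    [0.5, -0.4, 0]
  ],
  "jaw": [-1, -1, -1, -1, -1, -1, -1, -1, -1, -1]
}}

```text
clock: 28.67
tool_pos: [0.6846, -0.0049, 0.1431]
eef_rot: [0.998, 0.061, -0.002, -0.001]
contact_force: [0.1, -0.5, 0.6]
opening: 1.001
```

>>> {"fn": "move_arm", "kwargs": {
  "turn": [
    [0, 0, 0],
    [0, 0, 0],
    [0, 0, 0]
  ],
  "dp": [
    [0, 0, 0],
    [0, 0, 0],
    [0, 0, 0]
  ],
  "jaw": [-1, -1, -1]
}}

```text
clock: 28.92
tool_pos: [0.6817, -0.0085, 0.1436]
eef_rot: [0.998, 0.06, -0.003, 0.0]
contact_force: [-0.6, -0.8, 0.3]
opening: 1.001
```

```bash
python3 p.py .685 -.008 .03 .12; python3 - <<'E'
from ov import *
t=r.snapshot("top"); s=r.snapshot("scene")
c=big(mask(t,(0,100,60),(5,255,255),(330,200,430,260))); print("red",circ(t,c,.03))
P=(.5075,-.1386)
it=[ring(P,.03,.03),ring(P,.03,0.015),ring((.685,-.008),.028,.07)]
cv2.imwrite("pics/o6.png",np.vstack([overlay(t,it,(230,110,430,260),2),overlay(s,it,(205,140,405,280),2)]))
E
```

```text
t 28.92 pos [ 0.682 -0.008  0.144] open 1.001 F [-0.56  -0.799  0.283]
turn [-0.     0.001 -0.   ] dp total [ 0.133 -0.003  4.544]Traceback (most recent call last):
  File "<stdin>", line 3, in <module>
  File "h.py", line 25, in circ
    P=cast(s,c.reshape(-1,2),z)[:,:2]
             ^^^^^^^^^
AttributeError: 'NoneType' object has no attribute 'reshape'
```

The arm hides the stack here, so I'll check it later. Next is the cup.

>>> {"fn": "move_arm", "kwargs": {
  "turn": [
    [0, 0, 0],
    [0, 0, 0],
    [0, 0, 0],
    [0, 0, 0],
    [0, 0, 0],
    [0, 0, 0],
    [0, 0, 0],
    [0, 0, 0],
    [0, 0, 0],
    [0, 0, 0]
  ],
  "dp": [
    [0.13, 0, 0.4],
    [0, 0, 0.6],
    [0, 0, 0.7],
    [0, 0, 0.7],
    [0, 0, 0.7],
    [0, 0, 0.6],
    [0, 0, 0.5],
    [0, 0, 0.3],
    [0, 0, 0],
    [0, 0, 0]
  ],
  "jaw": [-1, -1, -1, -1, -1, -1, -1, -1, -1, -1]
}}

```text
clock: 29.85
tool_pos: [0.6863, -0.0065, 0.0322]
eef_rot: [0.998, 0.06, -0.002, -0.001]
contact_force: [0.8, 0.2, -0.2]
opening: 0.998
```

```bash
python3 p.py .685 -.008 .03 .12; python3 - <<'E'
from ov import *
t=r.snapshot("top"); s=r.snapshot("scene")
it=[ring((.685,-.008),.028,.07)]
cv2.imwrite("pics/o7.png",np.hstack([overlay(t,it,(260,110,400,250),2.6),overlay(s,it,(205,140,365,280),2.6)]))
E
```

```text
t 29.85 pos [ 0.686 -0.007  0.032] open 0.998 F [ 0.76   0.204 -0.17 ]
turn [-0.     0.001  0.   ] dp total [-0.057  0.053  0.087]
```

View pics/o7.png

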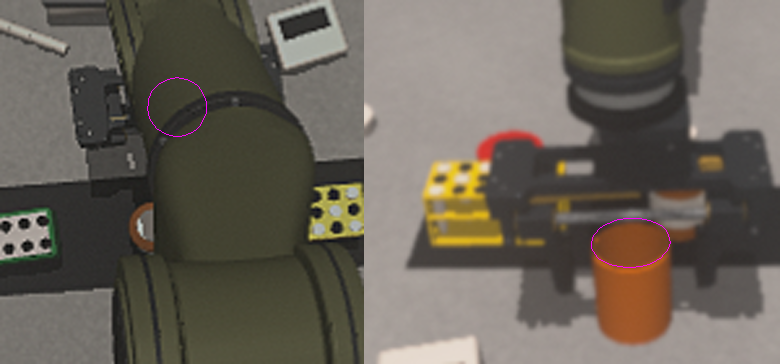

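The cup stands between the open fingers. I'll close with a light grip.

>>> {"fn": "move_arm", "kwargs": {
  "turn": [
    [0, 0, 0],
    [0, 0, 0],
    [0, 0, 0],
    [0, 0, 0],
    [0, 0, 0],
    [0, 0, 0],
    [0, 0, 0],
    [0, 0, 0],
    [0, 0, 0]
  ],
  "dp": [
    [-0.05, 0.04, 0.06],
    [0, 0, 0],
    [0, 0, 0],
    [0, 0, 0],
    [0, 0, 0],
    [0, 0, 0],
    [0, 0, 0],
    [0, 0, 0],
    [0, 0, 0]
  ],
  "jaw": [-1, -1, 0, 1, 1, 1, 1, 1, 1],
  "newtons": 12
}}

```text
clock: 30.7
tool_pos: [0.6851, -0.0076, 0.0308]
eef_rot: [0.998, 0.06, -0.002, -0.001]
contact_force: [-0.2, -0.3, 1.0]
opening: 0.632
```

```bash
python3 p.py .634 .1757 .03 .12
```

```text
t 30.70 pos [ 0.685 -0.008  0.031] open 0.632 F [-0.193 -0.251  1.04 ]
turn [-0.     0.001  0.   ] dp total [-1.151 -7.523  0.032]
```

>>> {"fn": "move_arm", "kwargs": {
  "turn": [
    [0, 0, 0],
    [0, 0, 0],
    [0, 0, 0],
    [0, 0, 0],
    [0, 0, 0],
    [0, 0, 0],
    [0, 0, 0],
    [0, 0, 0]
  ],
  "dp": [
    [0, 0, -0.1],
    [0, 0, -0.3],
    [0, 0, -0.5],
    [0, 0, -0.5],
    [0, 0, -0.5],
    [0, 0, -0.4],
    [0, 0, -0.2],
    [0, 0, 0]
  ],
  "jaw": [1, 1, 1, 1, 1, 1, 1, 1]
}}

```text
clock: 31.37
tool_pos: [0.6865, -0.0077, 0.0955]
eef_rot: [0.998, 0.06, -0.0, -0.001]
contact_force: [-0.4, -0.2, -0.4]
opening: 0.632
```

>>> {"fn": "move_arm", "kwargs": {
  "turn": [
    [0, 0, 0],
    [0, 0, 0],
    [0, 0, 0],
    [0, 0, 0],
    [0, 0, 0],
    [0, 0, 0],
    [0, 0, 0],
    [0, 0, 0],
    [0, 0, 0],
    [0, 0, 0]
  ],
  "dp": [
    [-0.06, -0.4, 0],
    [-0.12, -0.7, 0],
    [-0.12, -0.8, 0],
    [-0.13, -0.8, 0],
    [-0.13, -0.8, 0],
    [-0.13, -0.8, 0],
    [-0.13, -0.8, 0],
    [-0.13, -0.8, 0],
    [-0.12, -0.8, 0],
    [-0.08, -0.5, 0]
  ],
  "jaw": [1, 1, 1, 1, 1, 1, 1, 1, 1, 1]
}}

```text
clock: 32.2
tool_pos: [0.633, 0.1716, 0.0928]
eef_rot: [0.998, 0.062, -0.003, -0.002]
contact_force: [-0.4, 0.1, -1.1]
opening: 0.638
```

>>> {"fn": "move_arm", "kwargs": {
  "turn": [
    [0, 0, 0],
    [0, 0, 0],
    [0, 0, 0],
    [0, 0, 0]
  ],
  "dp": [
    [0, -0.3, 0],
    [0, 0, 0],
    [0, 0, 0],
    [0, 0, 0]
  ],
  "jaw": [1, 1, 1, 1]
}}

```text
clock: 32.53
tool_pos: [0.6348, 0.1729, 0.0935]
eef_rot: [0.998, 0.059, -0.002, 0.0]
contact_force: [-0.5, 0.7, -0.8]
opening: 0.635
```

```bash
python3 p.py .634 .1757 .03 .12; python3 - <<'E'
from ov import *
t=r.snapshot("top"); s=r.snapshot("scene")
c=big(mask(t,(0,100,60),(5,255,255),(330,200,430,260))); 
if c is not None: print("red",circ(t,c,.03))
G=box((.5615,.167),.12); G2=box((.5615,.167),.10)
it=[G[:4],G[4:]]
cv2.imwrite("pics/o8.png",np.vstack([overlay(t,it,(220,120,420,260),2),overlay(s,it,(300,100,500,250),2)]))
E
```

```text
t 32.53 pos [0.635 0.173 0.094] open 0.635 F [-0.513  0.67  -0.778]
turn [ 0.     0.001 -0.   ] dp total [-0.017 -0.113  2.54 ]
red (array([ 0.50819265, -0.13959515]), np.float64(0.02862344457192283), array([ 0.50808563, -0.1392276 ]), 0.029833641052246094)
```

View pics/o8.png

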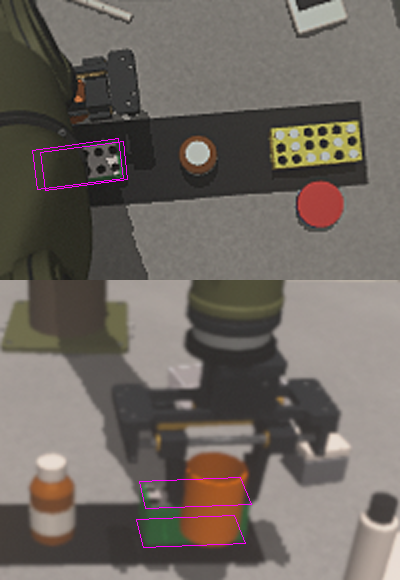

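The red dish sits on the blue one at (0.508, -0.139). Before placing the cup I'll refine the block pose using the hole pattern in the first pictures.

```bash
python3 - <<'E'
from h import *
np.set_printoptions(precision=4,suppress=True)
for n,bx in (("top",(238,188,284,216)),("scene",(370,200,424,220))):
    s=r.snapshot(n); im=cv2.imread(f"pics/{n}0.png"); x0,y0,x1,y1=bx
    g=cv2.resize(cv2.cvtColor(im[y0:y1,x0:x1],cv2.COLOR_BGR2GRAY),None,fx=8,fy=8,interpolation=cv2.INTER_CUBIC)
    hv=cv2.resize(cv2.cvtColor(im,cv2.COLOR_BGR2HSV)[y0:y1,x0:x1],None,fx=8,fy=8,interpolation=cv2.INTER_CUBIC)
    bl=cv2.morphologyEx(g,cv2.MORPH_BLACKHAT,cv2.getStructuringElement(cv2.MORPH_ELLIPSE,(45,45)))
    m=(bl>35).astype(np.uint8)
    k,l,st,ce=cv2.connectedComponentsWithStats(m)
    pts=[(c,a[4]) for c,a in zip(ce[1:],st[1:]) if a[4]>150]
    P=cast(s,[((c[0]+.5)/8-.5+x0,(c[1]+.5)/8-.5+y0) for c,a in pts],.051)[:,:2]
    print(n,len(pts),[int(a) for c,a in pts]); print(P)
    if len(P)==12:
        print("mean",P.mean(0)); u,w,v=np.linalg.svd(P-P.mean(0)); d=v[0]*np.sign(v[0][1]); print("ang",np.arctan2(-d[0],d[1]),w)
E
```

```text
top 12 [1186, 1385, 1301, 1372, 1258, 2122, 1114, 1385, 1174, 1334, 1319, 1064]
[[0.5787 0.1237]
 [0.5762 0.1407]
 [0.5738 0.1586]
 [0.5713 0.1766]
 [0.5694 0.1945]
 [0.5619 0.2152]
 [0.5571 0.1211]
 [0.5549 0.1378]
 [0.5524 0.1557]
 [0.5499 0.1735]
 [0.5475 0.1911]
 [0.5453 0.2083]]
mean [0.5615 0.1664]
ang 0.14983237512068762 [0.107  0.0366]
scene 12 [526, 639, 566, 614, 608, 478, 516, 586, 615, 633, 654, 326]
[[0.545  0.2118]
 [0.5499 0.175 ]
 [0.5479 0.1927]
 [0.5531 0.1571]
 [0.5548 0.1389]
 [0.5578 0.1211]
 [0.5665 0.2146]
 [0.5698 0.1956]
 [0.5723 0.1778]
 [0.5749 0.1599]
 [0.5769 0.1419]
 [0.5795 0.1242]]
mean [0.5624 0.1675]
ang 0.14030437497095072 [0.1079 0.0382]
```

>>> {"fn": "move_arm", "kwargs": {
  "turn": [
    [0, 0, 0],
    [0, 0, 0],
    [0, 0, 0],
    [0, 0, 0],
    [0, 0, 0],
    [0, 0, 0],
    [0, 0, 0],
    [0, 0, 0]
  ],
  "dp": [
    [0, -0.16, 0.3],
    [0, 0, 0.5],
    [0, 0, 0.5],
    [0, 0, 0.4],
    [0, 0, 0.3],
    [0, 0, 0.2],
    [0, 0, 0],
    [0, 0, 0]
  ],
  "jaw": [1, 1, 1, 1, 1, 1, 1, 1]
}}

```text
clock: 33.4
tool_pos: [0.6335, 0.179, 0.0383]
eef_rot: [0.998, 0.06, -0.002, -0.001]
contact_force: [-0.7, 1.0, -1.0]
opening: 0.633
```

```bash
python3 p.py .6345 .177 .0308 .12
```

```text
t 33.40 pos [0.634 0.179 0.038] open 0.633 F [-0.726  0.957 -1.045]
turn [-0.     0.001  0.   ] dp total [0.029 0.085 0.301]
```

>>> {"fn": "move_arm", "kwargs": {
  "turn": [
    [0, 0, 0],
    [0, 0, 0],
    [0, 0, 0],
    [0, 0, 0],
    [0, 0, 0],
    [0, 0, 0]
  ],
  "dp": [
    [0.03, 0.07, 0.08],
    [0, 0, 0.08],
    [0, 0, 0.05],
    [0, 0, 0.03],
    [0, 0, 0],
    [0, 0, 0]
  ],
  "jaw": [1, 1, 1, 1, 1, 1]
}}

```text
clock: 33.9
tool_pos: [0.6345, 0.1775, 0.0328]
eef_rot: [0.998, 0.06, -0.002, -0.001]
contact_force: [0.4, 0.1, 0.4]
opening: 0.635
```

```bash
python3 p.py .6345 .177 .0308 .12
```

```text
t 33.90 pos [0.635 0.178 0.033] open 0.635 F [0.364 0.066 0.435]
turn [-0.     0.001  0.   ] dp total [-0.003  0.021  0.078]
```

>>> {"fn": "move_arm", "kwargs": {
  "turn": [
    [0, 0, 0],
    [0, 0, 0],
    [0, 0, 0],
    [0, 0, 0]
  ],
  "dp": [
    [0, 0.02, 0.04],
    [0, 0, 0.03],
    [0, 0, 0],
    [0, 0, 0]
  ],
  "jaw": [1, 1, 1, 1]
}}

```text
clock: 34.23
tool_pos: [0.6345, 0.1769, 0.0309]
eef_rot: [0.998, 0.06, -0.002, -0.001]
contact_force: [0.7, 0.1, -1.0]
opening: 0.633
```

>>> {"fn": "move_arm", "kwargs": {
  "turn": [
    [0, 0, 0],
    [0, 0, 0],
    [0, 0, 0]
  ],
  "dp": [
    [0, 0, 0.03],
    [0, 0, 0],
    [0, 0, 0]
  ],
  "jaw": [1, 1, 1]
}}

```text
clock: 34.48
tool_pos: [0.6346, 0.177, 0.0308]
eef_rot: [0.998, 0.06, -0.002, -0.001]
contact_force: [-1.8, 0.1, 5.7]
opening: 0.639
```

Contact is at 5.7 N, so I'll release and retreat.

>>> {"fn": "move_arm", "kwargs": {
  "turn": [
    [0, 0, 0],
    [0, 0, 0],
    [0, 0, 0],
    [0, 0, 0],
    [0, 0, 0],
    [0, 0, 0],
    [0, 0, 0],
    [0, 0, 0],
    [0, 0, 0],
    [0, 0, 0]
  ],
  "dp": [
    [0, 0, 0],
    [0, 0, 0],
    [0, 0, 0],
    [0, 0, 0],
    [0, 0, 0],
    [0, 0, 0],
    [0, 0, -0.4],
    [0, 0, -0.7],
    [0, 0, -0.9],
    [0, 0, -1]
  ],
  "jaw": [-0.35, -0.5, -0.7, -1, -1, -1, -1, -1, -1, -1]
}}

```text
clock: 35.32
tool_pos: [0.6342, 0.1767, 0.1059]
eef_rot: [0.998, 0.06, -0.003, -0.0]
contact_force: [0.8, 0.1, 0.9]
opening: 1.001
```

>>> {"fn": "move_arm", "kwargs": {
  "turn": [
    [0, 0, 0],
    [0, 0, 0],
    [0, 0, 0],
    [0, 0, 0],
    [0, 0, 0],
    [0, 0, 0],
    [0, 0, 0],
    [0, 0, 0],
    [0, 0, 0],
    [0, 0, 0]
  ],
  "dp": [
    [0, 0, -1],
    [0, 0, -1],
    [0, 0, -1],
    [-0.7, -0.7, 0],
    [-0.7, -0.7, 0],
    [-0.7, -0.7, 0],
    [-0.7, -0.7, 0],
    [-0.7, -0.7, 0],
    [-0.7, -0.7, 0],
    [-0.7, -0.7, 0]
  ],
  "jaw": [-1, -1, -1, -1, -1, -1, -1, -1, -1, -1]
}}

```text
clock: 36.15
tool_pos: [0.4979, 0.2844, 0.1817]
eef_rot: [0.998, 0.06, -0.001, -0.001]
contact_force: [-0.2, 0.1, -0.5]
opening: 0.997
```

>>> {"fn": "move_arm", "kwargs": {
  "turn": [
    [0, 0, 0],
    [0, 0, 0],
    [0, 0, 0],
    [0, 0, 0],
    [0, 0, 0],
    [0, 0, 0],
    [0, 0, 0],
    [0, 0, 0]
  ],
  "dp": [
    [0, -1, 0],
    [0, -1, 0],
    [0, -1, 0],
    [0, -1, 0],
    [0, -1, 0],
    [0, -0.6, 0],
    [0, 0, 0],
    [0, 0, 0]
  ],
  "jaw": [-1, -1, -1, -1, -1, -1, -1, -1]
}}

```text
clock: 36.82
tool_pos: [0.4817, 0.4229, 0.1814]
eef_rot: [0.998, 0.061, -0.002, -0.001]
contact_force: [0.9, -1.2, 0.2]
opening: 1.002
```

```bash
python3 - <<'E'
from ov import *
np.set_printoptions(precision=4,suppress=True)
print(r.get_state()["clock"],r.get_state()["tool_pos"])
t=r.snapshot("top"); s=r.snapshot("scene")
c=big(mask(t,(0,100,60),(5,255,255),(330,200,430,260))); print("red",circ(t,c,.03))
c=big(mask(t,(4,80,50),(20,255,255),(230,130,300,195))); 
if c is not None: print("cup",circ(t,c,.07))
c=big(mask(t,(0,0,120),(180,45,255),(310,185,335,215))); print("cap",circ(t,c,.092))
c=big(mask(t,(0,0,140),(180,40,255),(430,230,475,265))); print("white",circ(t,c,.015))
G=box((.562,.1668),.138);Y=box((.5827,-.132),.085)
it=[G[:4],G[4:],Y[:4],Y[4:],ring((.5075,-.1388),.03,.03),ring((.6345,.177),.028,.07),ring((.6345,.177),.028,0.),ring((.572,.017),.015,.092)]
cv2.imwrite("pics/o9.png",np.vstack([overlay(t,it,(170,130,480,280),1.9),overlay(s,it,(170,120,480,280),1.9)]))
E
```

```text
36.8167 [0.4817 0.4229 0.1814]
red (array([ 0.5081, -0.1396]), np.float64(0.028647287226027975), array([ 0.5081, -0.1392]), 0.029833641052246094)
cup (array([0.6356, 0.1725]), np.float64(0.030062888220476324), array([0.6366, 0.1711]), 0.03363124847412109)
cap (array([0.5712, 0.0158]), np.float64(0.013193468483238588), array([0.571 , 0.0158]), 0.014092242240905762)
white (array([ 0.4387, -0.3233]), np.float64(0.027878473454970645), array([ 0.439 , -0.3234]), 0.02911096954345703)
```

View pics/o9.png

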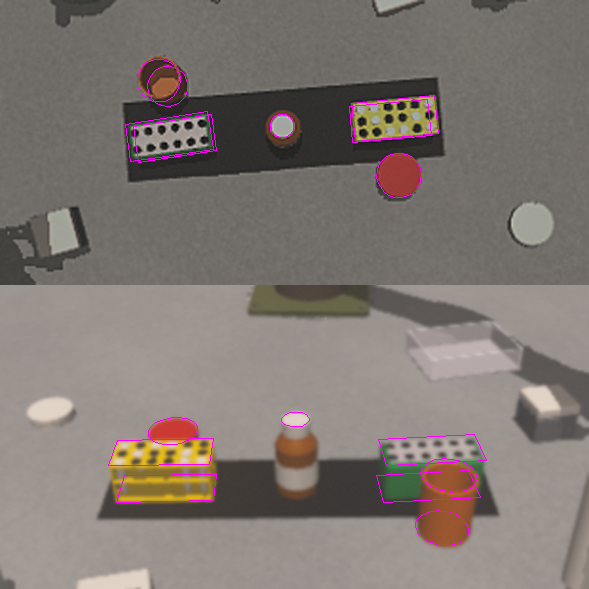

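The overlay rings sit on the bottle cap, the cup's rim and base, and the red dish at stack height. The white dish and tip box haven't moved, and the gripper is clear at z = 0.18 m. I'll hand the job in.

```bash
python3 -c "
from plant import r
print(r.finish_job())"
```

```text
the job is handed in; nothing more can be done
None
```

I placed the bottle, blue dish, red dish and cup in the order asked, and handed the job in at about 37 s with the gripper open and clear. `r.finish_job()` gave no verdict, so the results below come from my own final pictures and the arm's readings.

| Item | Final position (x, y in m) | How it sits |
|---|---|---|
| Amber bottle | (0.571, 0.016) | Upright; target midpoint was (0.572, 0.017) |
| Blue dish | (0.507, -0.139) | Within 1 mm of its target, for a gap of about 20 mm to the rack |
| Red dish | (0.508, -0.139) | On top of the blue dish, within about 1 mm of centred |
| Orange cup | about (0.6345, 0.177) | Upright behind the green block, gap of about 20 mm |

- **Left alone:** the white dish measured the same as at the start. The tip box looked unmoved, but I did not measure it again.
- **Cup disagreement:** a circle fitted to the cup's outline in the top view put it at (0.636, 0.1725). That is about 4 to 5 mm to one side of where I released it. The outline takes in the cup's visible side wall, and the rim and base outlines matched the release position in both views, so I trusted those.
- **Blue dish grasp:** the dish was too close in to reach with the tool upright because a wrist joint reached its limit. I gripped and placed it with the tool tilted about 0.17 rad, and the dish itself stayed about level.
- **Blue dish after stacking:** the red dish hides it from above, so its final position is the one measured just before stacking.
- **Picture size:** one picture came out 840 px wide, over the 800 px limit.

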